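# Sort a mixed pile of clean ware onto its own stacks

### The arm

A 6-joint arm with a two-finger parallel gripper is mounted at the origin on the work surface. World frame = base frame: x ahead of the robot, y to its left, z up, the work surface at z = 0. Lengths are in m, angles in rad, forces in N, time in s.
With the tool pointing down it reaches from about 0.375 to 0.825 m from the base axis. Payload 5.5 kg.
Tool frame: the origin (TCP) lies between the finger pads; the fingertips stand 22 mm ahead of it and the grasp point (between the pads) lies 3 mm ahead of it; z points along the fingers, y is the direction in which the jaws open and shut (so a half turn about z gives the same grasp; the last joint's range is limited). The gripper opens to 85 mm and grips with 20 to 120 N. Pads are 22 mm wide; open, the fingers measure 114 mm over their backs; the gripper's body (76 mm by 85 mm) begins 54 mm behind the grasp point. The pads swing forward as they close: fully open they stand 13 mm farther back than shut.
Start: joints at [0, 0.314, -0.047, 1.21, 0, 1.571], TCP at [0.6, -0, 0.253] pointing down, gripper open.
Joint ranges: [-2.67, 2.67], [-0.69, 1.73], [-1.03, 1.25], [-2.08, 2.16], [-1.42, 1.45], [-3.14, 3.14]. Speed limits (rad/s): [2.39, 2.39, 3.01, 3.14, 3.14, 3.14].

### API

Orientations are given as a rotation vector (axis times angle).
In Python, from workcell import arm, viewer gives the robot as it stands.
- The arm moves only by the tool send_rows, never from a script. Its arguments are lists of equal length, an entry for each row: "offset": the shift along the tool's x, y, z in m, a list of three; "angular": the turn, a rotation vector about the tool's x, y, z in rad, a list of three; "hand": the finger opening in m, from 0 to 0.0854. A call has 1 to 20 rows; each row is the pose to reach, as a shift and turn from the pose measured when the call began, along the tool's axes at that moment; what a row does not reach only later rows make up. A row lasts 1/10 s, in which the tool goes at most 50 mm and 8.59 degrees, less where a joint would pass 70% of its speed; a pose out of reach is approached as far as the arm can. A call with a gripper value outside its range is refused whole. The fingers move at their own pace and stop on an object; "force" is the grip in N (left out, the last holds). Time passes only in rows, so rows that repeat a pose let the fingers close. It gives the time, the measured TCP pose, the force and the opening at its end, in the units of the state.
- arm.read_state(): the state, without advancing time (a new reading comes with each control period).
- viewer.snapshot(name): name is "scene" or "side" or "wrist"; returns the picture (384x512x3 uint8, red, green, blue); there is no depth.
- viewer.camera_info(name): a dict with "intrinsics" (3x3 intrinsics, pixels), "D" ([k1, k2, p1, p2, k3] as OpenCV has them; the pictures are not rectified), "origin" and "attitude" of the camera in the world. Camera axes: x right, y down, z forward; pixel columns grow to the right and rows downward; lengths in m; the calibration is good to about 2 mm. A picture is of the moment at which its call begins: read the wrist's pose just before it. camera_info takes no time and is no camera call; for the wrist camera it gives the pose at the moment of the call.
- arm.job_done(): hands the job in, once; it reports no verdict.
Trained networks look in the newest picture that a camera, given by its name, has taken for a name from the list of things; names that differ only in an ending like _2 or _b are one class to them, and where a whole thing is asked for, a point or a joint stands for the part that bears it (a point fixed in the world has none). Each returns a list of dicts, best first, with "confidence" (0 to 1); they miss things now and then, are a little off and sometimes report something else, mostly with a low value. They report only what shows in the picture. A call takes as long as a camera call.
- viewer.boxes_of(camera, target): "position" ([x, y, z] in m, in world coordinates, good to about 4 mm: the middle of the surface that is visible of it).
- viewer.tip_of(camera, target): "position" ([x, y, z] in m, in world coordinates, good to about 4 mm: a listed point, or the origin of a listed thing).
The state is a dict: "time": time; "joints": joint angles; "joint_velocities": joint speeds; "joint_torque": joint torques, N m; "ee_pos": TCP position; "orientation": TCP orientation; "wrist_force": force on the tool from outside, world axes, zero at the start; "moment": the same for the moment, N m; "opening": finger opening in m.
Only numpy, scipy, OpenCV 4.12 (cv2) and the standard library are available. Lean on these libraries where they do the work, as an engineer would, in place of code of your own. Each camera call takes 0.05 s, during which the arm holds its last target. There are 200 camera calls.

### The job

Take apart the mixed pile on the clean side of the dishwash table (steel dressing pot in the ramekin, ramekin and espresso cup on the rectangular dish) and put each piece on the stack of its own kind, the dish only once it is bare, squarely on the other dishes. Set every piece down gently instead of letting it drop, upright and nested with its foot in the rim below, leave the four stacks standing where they are, and do not disturb the mug and the salt shaker.

Things in the scene. Friction and masses are not known exactly. Their poses are not given: they have to be found in the camera images.
- dish: Single narrow rectangular white porcelain dish under the whole mixed pile: 200 (x axis) x 68 (y) x 20 mm high, 400 g. Origin: centre of underside, z up. Its foot (172 x 40 x 5 mm) is set in, so the side walls to grip run from 5 to 20 mm height; inside floor 13 mm above the underside, rim 5 mm thick.
- ramekin: Single round straight-sided white porcelain ramekin, no handle, in the mixed pile: 68 mm across, 38 mm high, wall 4.5 mm, 140 g. Origin: centre of underside. It stands on the dish's floor 52 mm from the dish's middle, at either end. Set-in stacking foot 45 mm across, 8 mm high; inside floor 13 mm above the underside.
- cup: Single small white porcelain espresso cup in the mixed pile: 60 mm across, 52 mm high, 150 g; its ear handle, 7 mm thick, sticks out 22 mm along the cup's +x axis, at 15 to 47 mm height. Origin: centre of the round underside. It stands on the dish's floor at the other end from the ramekin, handle roughly along the dish's length. Set-in stacking foot 37 mm across, 8 mm high.
- pot: Single small round stainless steel dressing pot in the mixed pile, standing inside the ramekin on its floor; its top 25 mm rise above the ramekin's rim. 44 mm across, 50 mm high, wall 3 mm, 70 g. Origin: centre of underside. Set-in stacking foot 25 mm across, 8 mm high.
- dish_stack: Stack of two such rectangular dishes on the table (one loose body, 800 g): 200 x 68 mm (x, y axes), rim 35 mm high. Origin: centre of underside. A third dish laid squarely on it, either way round, drops its foot into the rim (9 mm play all round) and then has its underside 30 mm above this origin.
- ramekin_stack: Stack of two such ramekins on the table (one loose body, 280 g): 68 mm across, rim 68 mm high, mouth 59 mm across. Origin: centre of underside. A third one drops its foot into the mouth (7 mm play each way) and then has its underside 60 mm above this origin.
- cup_stack: Stack of two such espresso cups on the table (one loose body, 300 g): 60 mm across, rim 96 mm high, mouth 52 mm across, both handles along its +x axis, reaching 52 mm from the middle. Origin: centre of underside. A third cup, handle any way round, drops its foot into the mouth (7 mm play each way) and then has its underside 88 mm above this origin.
- pot_stack: Stack of two such steel dressing pots on the table (one loose body, 140 g): 44 mm across, rim 92 mm high, mouth 38 mm across. Origin: centre of underside. A third one drops its foot into the mouth (6 mm play each way) and then has its underside 84 mm above this origin.
- mug: Big white coffee mug, not part of the job: 80 mm across, 92 mm high, loose, with a handle on its +y side reaching some 35 mm from the wall. It stands between the two places of the rectangular dishes. Origin: centre of underside.
- shaker: Slim steel salt shaker with a dark band, not part of the job: 38 mm across, 75 mm high, loose, standing among the stacks. Origin: centre of underside.

How it is judged:
At the end, for the whole second after the job is handed in: Each piece is nested on the stack of its kind: within 11 mm of its middle, within 4 mm of the nested height, upright within 0.1 rad, at rest and released; the dish is in line with its stack within 0.15 rad; each stack is upright and within 30 mm of where it stood (horizontal distance between dish and dish_stack below 0.011 m and z of dish in the frame of dish_stack between 0.026 and 0.034 m and angle between each of dish, dish_stack, ramekin, ramekin_stack, cup, cup_stack, pot, pot_stack's own z axis and vertical below 0.1 rad and distance of each of dish_stack, ramekin_stack, cup_stack, pot_stack from where it was at the start of the episode below 0.03 m and linear speed of each of dish, ramekin, cup, pot below 0.02 m/s and contact force between each of dish, ramekin, cup, pot and the fingers below 0.1 N and horizontal distance between ramekin and ramekin_stack below 0.011 m and z of ramekin in the frame of ramekin_stack between 0.056 and 0.064 m and horizontal distance between cup and cup_stack below 0.011 m and z of cup in the frame of cup_stack between 0.084 and 0.092 m and horizontal distance between pot and pot_stack below 0.011 m and z of pot in the frame of pot_stack between 0.08 and 0.088 m and angle between the x axis of dish and the x axis of dish_stack, either way round below 0.15 rad); the robot touches nothing.
It fails at once if the dish is lifted with the cup or the ramekin still on it (height (world z) of dish above 0.02 m and (contact force between dish and cup above 0.1 N or contact force between dish and ramekin above 0.1 N)).
It fails at once if a piece or a stack is tipped over (angle between any of dish, ramekin, cup, pot's own z axis and vertical above 0.7 rad or angle between any of dish_stack, ramekin_stack, cup_stack, pot_stack's own z axis and vertical above 0.5 rad).
It fails at once if a piece is let drop (moves faster than 0.4 m/s without the fingers on it) ((linear speed of dish above 0.4 m/s and contact force between dish and the fingers below 0.05 N) or (linear speed of ramekin above 0.4 m/s and contact force between ramekin and the fingers below 0.05 N) or (linear speed of cup above 0.4 m/s and contact force between cup and the fingers below 0.05 N) or (linear speed of pot above 0.4 m/s and contact force between pot and the fingers below 0.05 N)).
It fails at once if the mug or the salt shaker is pushed away by more than 30 mm or knocked over (distance of any of mug, shaker from where it was at the start of the episode above 0.03 m or angle between any of mug, shaker's own z axis and vertical above 0.5 rad).
It also fails if it takes over 112 s, if anything falls off the work surface, if the arm or the gripper's body presses on something with over 40 N, if the wrist force passes 120 N, or if a joint passes its speed limit or range.

## Working session

There is one attempt and no reset: what is moved stays moved. The work goes in short steps, Python scripts to look and compute and a tool call to move; the robot and the scene stay as the last step left them, time stands still between calls to the robot, and variables do not carry over. Pictures are saved under pics/ and viewed, and the job is handed in when it is done.

Besides the shell and the picture viewer there is one more tool, called after "Call:" as name(argument=value, ...) on one line, values as JSON. send_rows: Moves the arm, as the interface text tells. Its arguments: {"type":"object","properties":{"offset":{"type":"array"},"angular":{"type":"array"},"hand":{"type":"array"},"force":{"type":"number"}},"required":["offset","angular","hand"]}

```bash
mkdir -p pics; ls; cat > h.py <<'E'
import numpy as np, cv2
from workcell import arm, viewer
from scipy.spatial.transform import Rotation as R
np.set_printoptions(precision=4,suppress=True)
def snap(cam,name):
    im=viewer.snapshot(cam); cv2.imwrite(f'pics/{name}.png',cv2.cvtColor(im,cv2.COLOR_RGB2BGR)); return im
def proj(cam,P,info=None):
    c=info or viewer.camera_info(cam); A=np.array(c['attitude'])
    Rm=A if A.shape==(3,3) else R.from_rotvec(A).as_matrix()
    p=(np.atleast_2d(P)-np.array(c['origin']))@Rm
    return cv2.projectPoints(p,np.zeros(3),np.zeros(3),np.array(c['intrinsics']),np.array(c['D']))[0][:,0]
def ray(cam,uv,z,info=None):
    "world point at height z on pixel uv"
    c=info or viewer.camera_info(cam); A=np.array(c['attitude'])
    Rm=A if A.shape==(3,3) else R.from_rotvec(A).as_matrix()
    n=cv2.undistortPoints(np.array(uv,float).reshape(-1,1,2),np.array(c['intrinsics']),np.array(c['D']))[:,0]
    d=np.c_[n,np.ones(len(n))]@Rm.T; o=np.array(c['origin'])
    return o+d*((z-o[2])/d[:,2])[:,None]
E
python3 - <<'E'
from h import *
print(arm.read_state())
for c in ['scene','side','wrist']: snap(c,c+'0'); print(c,viewer.camera_info(c))
for t in 'dish ramekin cup pot dish_stack ramekin_stack cup_stack pot_stack mug shaker'.split():
    for c in ['scene','side']:
        print(t,c,[(np.array(d['position']).round(3).tolist(),round(d['confidence'],2)) for d in viewer.tip_of(c,t)[:3]])
E
```

```text
pics
{'time': 0.0, 'joints': array([-0.    ,  0.3142, -0.0481,  1.2102, -0.    ,  1.5708]), 'joint_velocities': array([-0.001 ,  0.0005, -0.0007,  0.0008, -0.0004,  0.0015]), 'joint_torque': array([  0.0017, -53.9594,  33.9749,   0.0195,   0.0001,   0.0001]), 'ee_pos': array([ 0.5995, -0.    ,  0.2524]), 'orientation': array([-2.2206, -2.2206,  0.0019]), 'wrist_force': array([-0.2776,  0.5373,  0.1512]), 'moment': array([0.0296, 0.0003, 0.0614]), 'opening': 0.08502663308416963}
scene {'intrinsics': array([[490.029 ,   0.    , 261.756 ],
       [  0.    , 490.029 , 194.4253],
       [  0.    ,   0.    ,   1.    ]]), 'D': array([-0.0527,  0.    ,  0.    ,  0.    ,  0.    ]), 'origin': array([ 1.1346, -0.119 ,  1.0032]), 'attitude': array([-2.06  , -1.6802,  0.5027])}
side {'intrinsics': array([[395.976 ,   0.    , 246.9933],
       [  0.    , 395.976 , 193.2061],
       [  0.    ,   0.    ,   1.    ]]), 'D': array([-0.1355,  0.    ,  0.    ,  0.    ,  0.    ]), 'origin': array([ 0.0952, -0.5621,  0.5109]), 'attitude': array([-2.0162,  0.7551, -0.4099])}
wrist {'intrinsics': array([[269
[... 606 characters left out ...]
]
dish_stack scene [([0.478, 0.222, -0.003], 0.91), ([0.646, -0.217, -0.003], 0.41)]
dish_stack side [([0.484, 0.222, -0.0], 0.93)]
ramekin_stack scene [([0.647, 0.207, -0.003], 0.81)]
ramekin_stack side [([0.649, 0.21, 0.002], 0.96)]
cup_stack scene [([0.631, -0.004, 0.002], 0.82)]
cup_stack side [([0.637, -0.006, -0.003], 0.67)]
pot_stack scene [([0.642, -0.222, -0.004], 0.94)]
pot_stack side [([0.642, -0.219, -0.001], 0.77)]
mug scene [([0.481, 0.221, -0.006], 0.73), ([0.468, 0.007, -0.002], 0.71), ([0.645, 0.207, -0.003], 0.69)]
mug side [([0.469, 0.013, -0.0], 0.56)]
shaker scene [([0.588, 0.126, 0.002], 0.69), ([0.467, -0.164, 0.013], 0.47)]
shaker side [([0.584, 0.127, -0.002], 0.66)]
```

View pics/scene0.png

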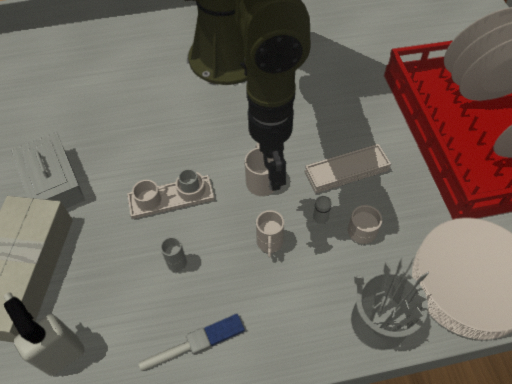

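View pics/side0.png

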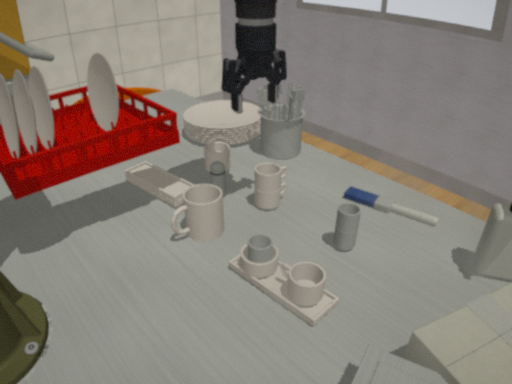

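View pics/wrist0.png

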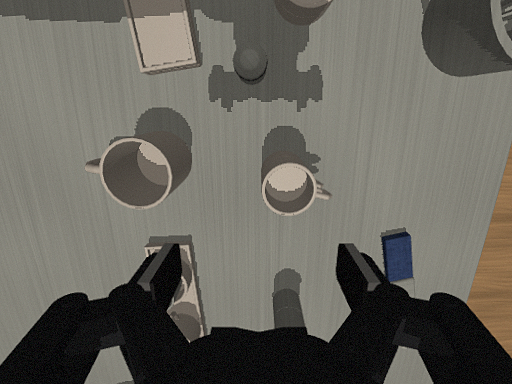

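The pile lies along y, with the ramekin and pot at +y and the cup at -y with its handle toward the ramekin. I'll overlay the averaged estimates on the pictures to check them.

```bash
cat > ov.py <<'E'
from h import *
import json
def circ(x,y,z,r): a=np.linspace(0,2*np.pi,60); return np.c_[x+r*np.cos(a),y+r*np.sin(a),0*a+z]
def rect(x,y,z,yaw,l=.2,w=.068):
    p=np.array([[1,1],[1,-1],[-1,-1],[-1,1],[1,1]])*[l/2,w/2]; c,s=np.cos(yaw),np.sin(yaw)
    return np.c_[p@np.array([[c,s],[-s,c]])+[x,y],np.full(5,z)]
def overlay(cam,png,shapes,crop,out,k=3):
    im=cv2.imread(png); x0,y0,x1,y1=crop; im=cv2.resize(im[y0:y1,x0:x1],None,fx=k,fy=k,interpolation=cv2.INTER_CUBIC)
    for s in shapes:
        p=((proj(cam,s)-[x0,y0]+.5)*k*8).astype(int); cv2.polylines(im,[p.reshape(-1,1,2)],False,(0,0,255),1,cv2.LINE_AA,3)
    cv2.imwrite(out,im)
E
cat > a.py <<'E'
from ov import *
import sys
S=[rect(.468,-.215,.02,np.pi/2),circ(.466,-.164,.051,.034),circ(.4725,-.265,.065,.03),circ(.463,-.163,.076,.022),
 rect(.481,.222,.035,np.pi/2),circ(.648,.2085,.068,.034),circ(.634,-.005,.096,.03),circ(.642,-.2205,.092,.022),circ(.469,.01,.092,.04),circ(.586,.1265,.075,.019)]
overlay('scene','pics/scene0.png',S,(120,140,400,280),'pics/ov_sc.png',2.8)
overlay('side','pics/side0.png',S,(115,130,375,325),'pics/ov_si.png',3)
print(ray('scene',[[380,280],[410,270],[392,330]],.15))
E
python3 a.py
```

```text
[[0.8256 0.1625 0.15  ]
 [0.8181 0.2248 0.15  ]
 [0.9205 0.1528 0.15  ]]
```

View pics/ov_sc.png

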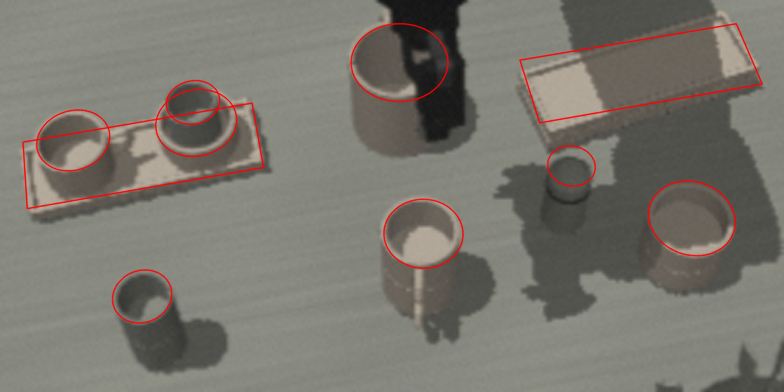

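View pics/ov_si.png

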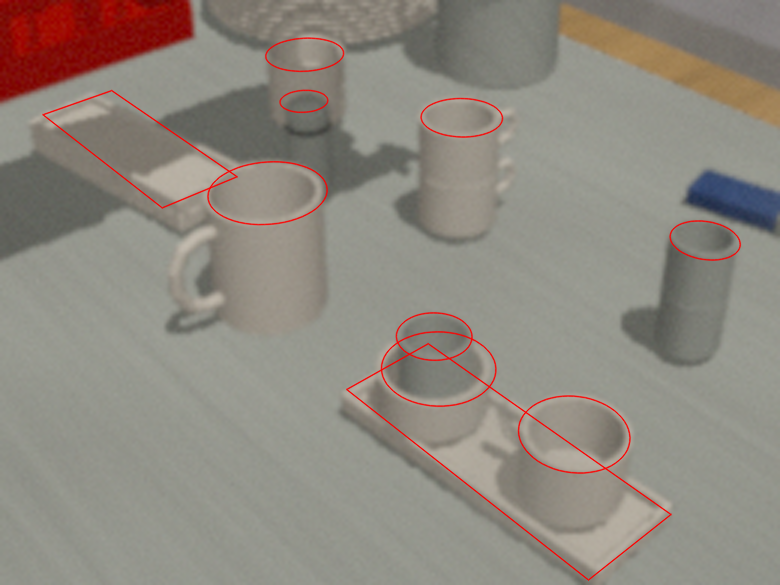

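The overlays agree to a few mm. I'll move over the pile for a closer wrist-camera look.

Call:
send_rows(offset=[[-0.05,-0.03,0],[-0.1,-0.065,0],[-0.14,-0.09,0],[-0.18,-0.12,0],[-0.2,-0.135,0],[-0.2,-0.135,0],[-0.2,-0.135,0],[-0.2,-0.135,0]], angular=[[0,0,0],[0,0,0],[0,0,0],[0,0,0],[0,0,0],[0,0,0],[0,0,0],[0,0,0]], hand=[0.085,0.085,0.085,0.085,0.085,0.085,0.085,0.085], force=40)

```text
time: 1.95
ee_pos: [0.4655, -0.1996, 0.2534]
orientation: [2.221, 2.222, 0.001]
wrist_force: [-0.2, -0.1, -0.1]
opening: 0.0851
```

```bash
cat > w.py <<'E'
from ov import *
import sys
n=sys.argv[1]; s=arm.read_state(); print(s['time'],s['ee_pos'],s['orientation'],s['wrist_force'],s['opening'])
snap('wrist',n)
S=eval(sys.argv[2]) if len(sys.argv)>2 else []
overlay('wrist',f'pics/{n}.png',S,(0,0,512,384),f'pics/{n}_o.png',1.55)
E
python3 w.py w1 "[rect(.468,-.215,.02,np.pi/2),circ(.466,-.164,.051,.034),circ(.4725,-.265,.065,.03),circ(.463,-.163,.076,.022),circ(.642,-.2205,.092,.022)]"
```

```text
1.95 [ 0.4655 -0.1996  0.2534] [2.2207 2.2218 0.0008] [-0.1708 -0.0893 -0.0701] 0.08513987796550422
```

View pics/w1_o.png

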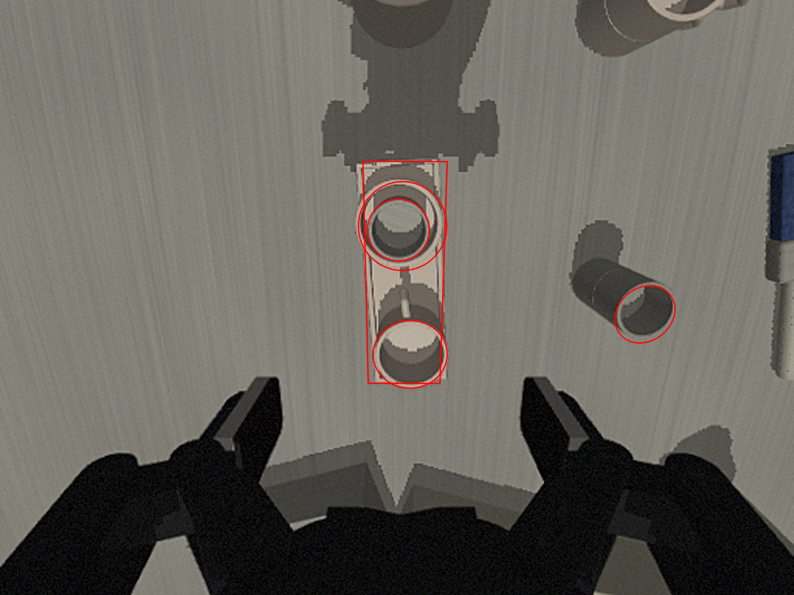

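The overlay fits the wrist picture to about 2 mm: pot at (400,229), cup at (410,352), pot stack at (644,311). Next, the pot grasp.

Call:
send_rows(offset=[[0.0366,-0.002,0.04],[0.0366,-0.002,0.08],[0.0366,-0.002,0.115],[0.0366,-0.002,0.14],[0.0366,-0.002,0.16],[0.0366,-0.002,0.17],[0.0366,-0.002,0.175],[0.0366,-0.002,0.175],[0.0366,-0.002,0.175],[0.0366,-0.002,0.175],[0.0366,-0.002,0.175],[0.0366,-0.002,0.175],[0.0366,-0.002,0.175],[0.0366,-0.002,0.175]], angular=[[0,0,0],[0,0,0],[0,0,0],[0,0,0],[0,0,0],[0,0,0],[0,0,0],[0,0,0],[0,0,0],[0,0,0],[0,0,0],[0,0,0],[0,0,0],[0,0,0]], hand=[0.065,0.065,0.065,0.065,0.065,0.065,0.065,0.065,0.03,0.03,0.03,0.03,0.03,0.03], force=30)

```text
time: 3.4
ee_pos: [0.4646, -0.163, 0.0795]
orientation: [2.219, 2.221, 0.002]
wrist_force: [-0.4, 1.5, 7.2]
opening: 0.0435
```

```bash
python3 w.py w2; python3 -c "
from h import *; snap('side','s2')
import cv2; im=cv2.imread('pics/s2.png')[200:340,200:370]; cv2.imwrite('pics/s2c.png',cv2.resize(im,None,fx=4,fy=4))"
```

```text
3.4 [ 0.4646 -0.163   0.0795] [2.2187 2.2212 0.0025] [-0.4484  1.4717  7.187 ] 0.04350080662280318
```

View pics/s2c.png

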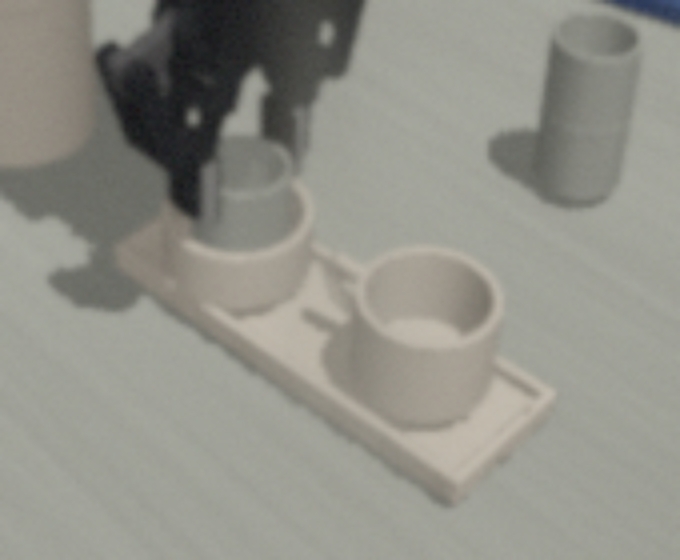

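View pics/w2_o.png

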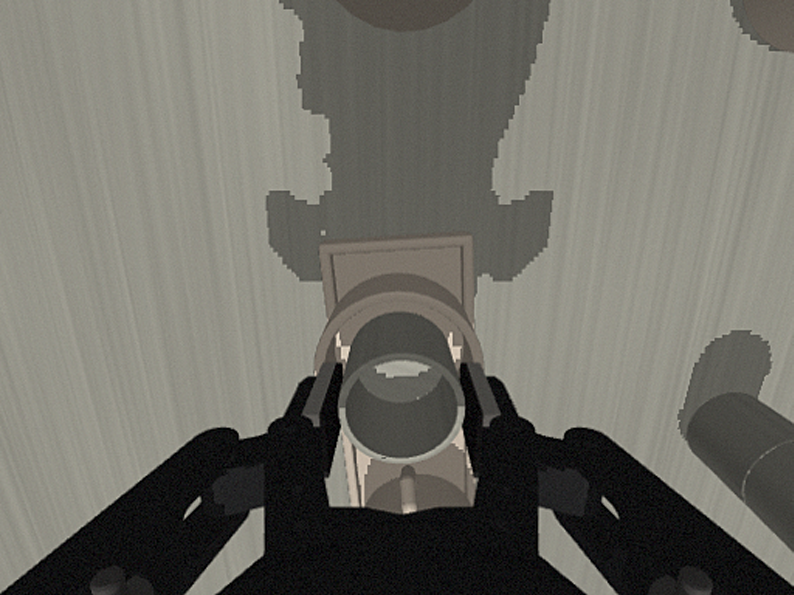

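Call:
send_rows(offset=[[0,0,-0.015],[0,0,-0.045],[0,0,-0.08],[0,0.01,-0.11],[-0.015,0.05,-0.115],[-0.03,0.09,-0.115],[-0.045,0.13,-0.115],[-0.054,0.16,-0.115],[-0.0575,0.174,-0.115],[-0.0575,0.1775,-0.115],[-0.0575,0.1775,-0.115],[-0.0575,0.1775,-0.115]], angular=[[0,0,0],[0,0,0],[0,0,0],[0,0,0],[0,0,0],[0,0,0],[0,0,0],[0,0,0],[0,0,0],[0,0,0],[0,0,0],[0,0,0]], hand=[0.03,0.03,0.03,0.03,0.03,0.03,0.03,0.03,0.03,0.03,0.03,0.03])

```text
time: 4.7
ee_pos: [0.6409, -0.22, 0.195]
orientation: [2.219, 2.222, 0.002]
wrist_force: [-0.5, -0.1, -1.3]
opening: 0.0435
```

```bash
python3 w.py w3 "[circ(*(arm.read_state()['ee_pos']+[0,0,-.0035]),.022),circ(.642,-.2205,.092,.022),circ(.642,-.2205,.0,.0125)]"; python3 - <<'E'
from h import *
snap('side','s3'); snap('scene','c3')
for t in ['pot','pot_stack']:
  for c in ['side','scene']: print(t,c,[(d['position'],d['confidence']) for d in viewer.tip_of(c,t)[:3]])
im=np.hstack([cv2.resize(cv2.imread('pics/s3.png')[110:290,260:400],None,fx=2.8,fy=2.8),cv2.resize(cv2.imread('pics/c3.png')[150:330,100:240],None,fx=2.8,fy=2.8)]); cv2.imwrite('pics/b3.png',im)
E
```

```text
4.7 [ 0.6409 -0.22    0.195 ] [2.2194 2.2217 0.0017] [-0.5132 -0.0695 -1.2825] 0.04347762471356178
pot side [([0.6399, -0.2211, 0.1414], 0.88)]
pot scene [([0.6383, -0.2195, 0.1422], 0.66)]
pot_stack side [([0.6408, -0.2196, -0.0006], 0.72)]
pot_stack scene [([0.6439, -0.216, -0.0019], 0.69)]
```

View pics/w3_o.png

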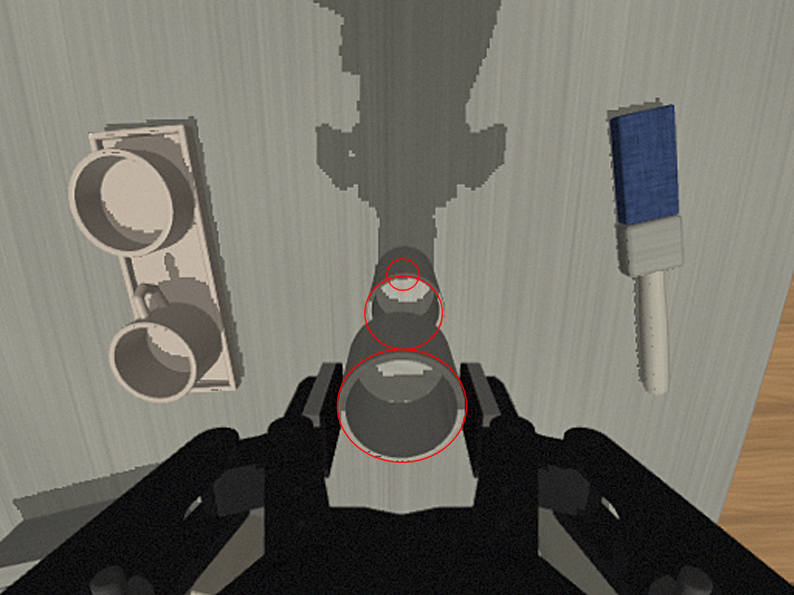

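View pics/b3.png

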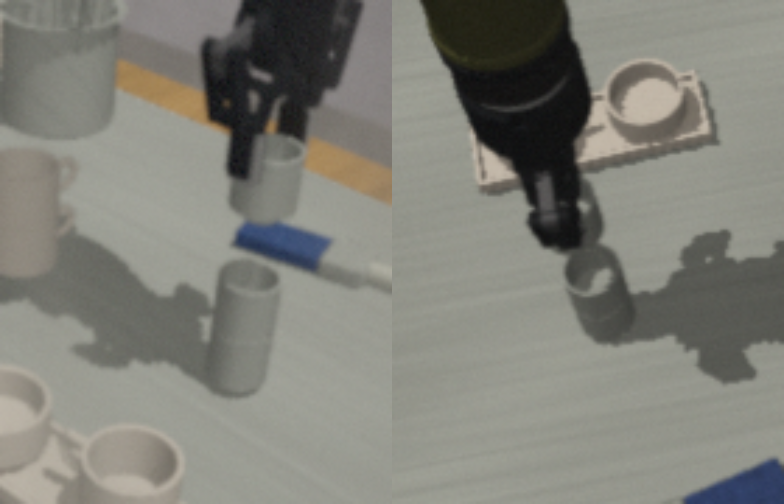

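Pot held at the TCP, centred over the stack at (404,312). I'll lower it.

Call:
send_rows(offset=[[0,0.001,0.015],[0,0.001,0.03],[0,0.001,0.042],[0,0.001,0.049],[0,0.001,0.053],[0,0.001,0.055],[0,0.001,0.0565],[0,0.001,0.0575],[0,0.001,0.0575]], angular=[[0,0,0],[0,0,0],[0,0,0],[0,0,0],[0,0,0],[0,0,0],[0,0,0],[0,0,0],[0,0,0]], hand=[0.03,0.03,0.03,0.03,0.03,0.03,0.03,0.03,0.03])

```text
time: 5.95
ee_pos: [0.643, -0.2204, 0.1382]
orientation: [2.218, 2.221, 0.003]
wrist_force: [-0.2, -0.1, -1.0]
opening: 0.0436
```

```bash
python3 w.py w4; python3 - <<'E'
from h import *
snap('side','s4'); snap('scene','c4')
im=np.hstack([cv2.resize(cv2.imread('pics/s4.png')[150:270,300:400],None,fx=4,fy=4),cv2.resize(cv2.imread('pics/c4.png')[190:310,120:220],None,fx=4,fy=4)]); cv2.imwrite('pics/b4.png',im)
E
```

```text
5.95 [ 0.643  -0.2204  0.1382] [2.2183 2.2206 0.0031] [-0.2457 -0.1046 -0.9783] 0.043599079386648094
```

View pics/b4.png

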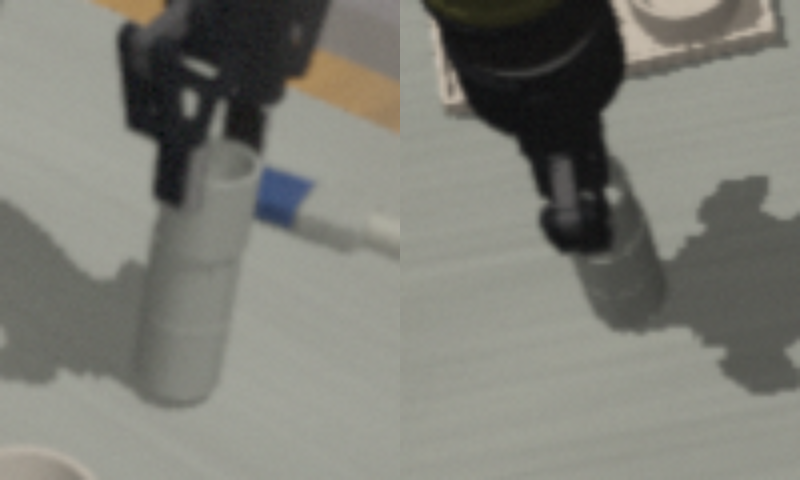

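Lined up, with the foot in the mouth and no contact force yet. I'll lower 1.5 mm more and release.

Call:
send_rows(offset=[[0,0,0.001],[0,0,0.0015],[0,0,0.0015],[0,0,0.0015],[0,0,0.0015],[0,0,0.0015],[0,0,0.0015],[0,0,0.0015],[0,0,-0.02],[0,0,-0.05],[0,0,-0.08],[0,0,-0.1],[0,0,-0.1]], angular=[[0,0,0],[0,0,0],[0,0,0],[0,0,0],[0,0,0],[0,0,0],[0,0,0],[0,0,0],[0,0,0],[0,0,0],[0,0,0],[0,0,0],[0,0,0]], hand=[0.03,0.03,0.03,0.05,0.06,0.07,0.07,0.07,0.07,0.08,0.085,0.085,0.085])

```text
time: 7.4
ee_pos: [0.6444, -0.2209, 0.242]
orientation: [2.214, 2.217, 0.007]
wrist_force: [1.2, 0.1, 0.9]
opening: 0.085
```

```bash
python3 w.py w5 "[rect(.468,-.215,.02,np.pi/2+.03),circ(.466,-.164,.051,.034),circ(.4725,-.265,.065,.03),circ(.643,-.2205,.134,.022)]"; python3 - <<'E'
from h import *
snap('side','s5'); snap('scene','c5')
im=np.hstack([cv2.resize(cv2.imread('pics/s5.png')[150:270,300:400],None,fx=4,fy=4),cv2.resize(cv2.imread('pics/c5.png')[190:310,120:220],None,fx=4,fy=4)]); cv2.imwrite('pics/b5.png',im)
E
```

```text
7.4 [ 0.6444 -0.2209  0.242 ] [2.2145 2.2167 0.0072] [1.2433 0.1078 0.8864] 0.0850014789514646
```

View pics/b5.png

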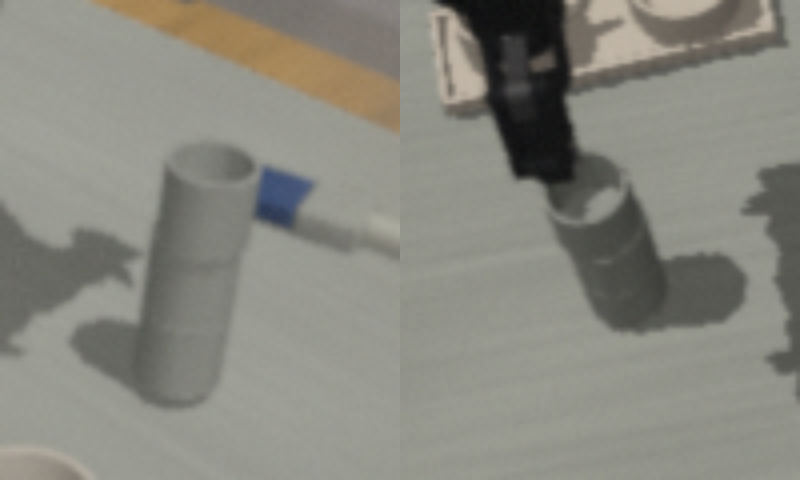

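View pics/w5_o.png

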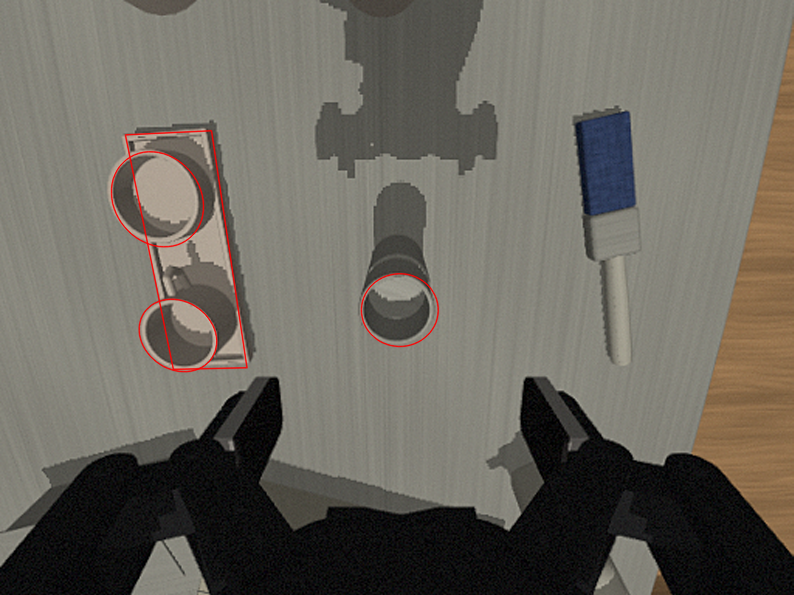

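The pot is nested. Ramekin next.

Call:
send_rows(offset=[[0.015,-0.045,0],[0.03,-0.09,0.02],[0.045,-0.13,0.05],[0.055,-0.16,0.08],[0.057,-0.175,0.11],[0.057,-0.1795,0.135],[0.057,-0.1795,0.155],[0.057,-0.1795,0.17],[0.057,-0.1795,0.182],[0.057,-0.1795,0.19],[0.057,-0.1795,0.192],[0.057,-0.1795,0.192]], angular=[[0,0,0],[0,0,0],[0,0,0],[0,0,0],[0,0,0],[0,0,0],[0,0,0],[0,0,0],[0,0,0],[0,0,0],[0,0,0],[0,0,0]], hand=[0.085,0.085,0.085,0.085,0.085,0.085,0.085,0.085,0.085,0.085,0.085,0.085], force=40)

```text
time: 8.75
ee_pos: [0.4629, -0.1633, 0.0445]
orientation: [2.219, 2.222, 0.002]
wrist_force: [-0.9, 0.2, 0.5]
opening: 0.0849
```

```bash
python3 w.py w6 "[circ(.465,-.164,.051,.034),circ(.472,-.265,.065,.03)]"; python3 -c "
from h import *; snap('side','s6')
import cv2; im=cv2.imread('pics/s6.png')[200:340,200:370]; cv2.imwrite('pics/s6c.png',cv2.resize(im,None,fx=4,fy=4))"
```

```text
8.75 [ 0.4629 -0.1633  0.0445] [2.2195 2.2217 0.0018] [-0.8657  0.2051  0.4566] 0.084851707912077
```

View pics/s6c.png

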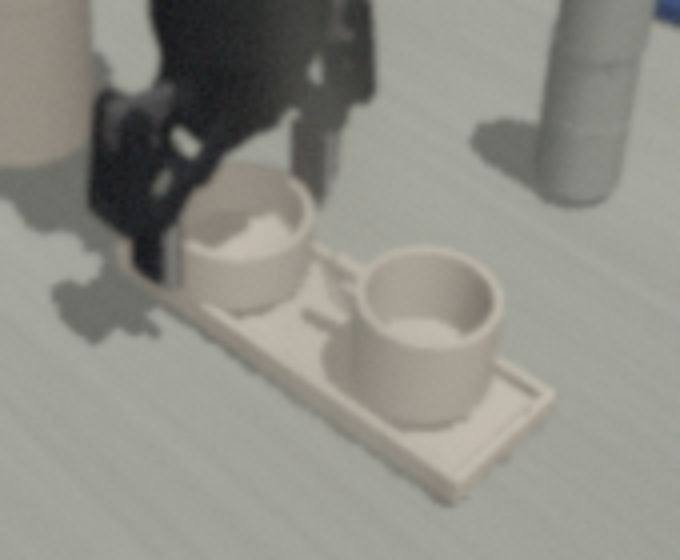

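View pics/w6_o.png

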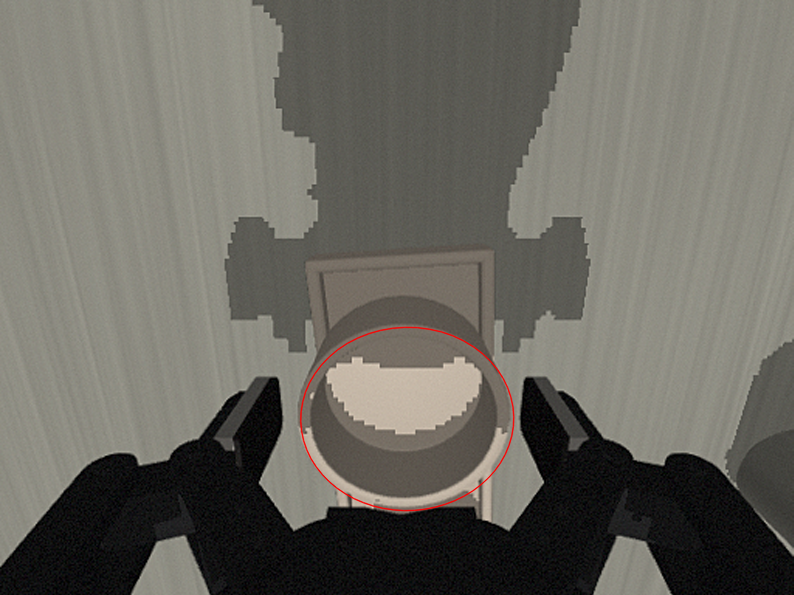

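Ramekin centre sits about 2 mm from the estimate, between the pads. I'll raise 3 mm and close.

Call:
send_rows(offset=[[0.001,0.001,-0.003],[0.001,0.001,-0.003],[0.001,0.001,-0.003],[0.001,0.001,-0.003],[0.001,0.001,-0.003],[0.001,0.001,-0.003],[0.001,0.001,-0.003]], angular=[[0,0,0],[0,0,0],[0,0,0],[0,0,0],[0,0,0],[0,0,0],[0,0,0]], hand=[0.085,0.06,0.055,0.055,0.055,0.055,0.055], force=40)

```text
time: 9.55
ee_pos: [0.4654, -0.1627, 0.0492]
orientation: [2.217, 2.22, 0.004]
wrist_force: [-1.4, 0.9, 6.7]
opening: 0.0673
```

Call:
send_rows(offset=[[0,0,-0.015],[0,0,-0.045],[0,0,-0.085],[0.01,0.01,-0.125],[0.045,0.025,-0.15],[0.085,0.045,-0.16],[0.13,0.065,-0.16],[0.175,0.085,-0.16],[0.22,0.107,-0.16],[0.265,0.13,-0.16],[0.305,0.15,-0.16],[0.335,0.165,-0.15],[0.355,0.175,-0.14],[0.366,0.18,-0.13],[0.371,0.1825,-0.125],[0.371,0.1825,-0.125],[0.371,0.1825,-0.125]], angular=[[0,0,0],[0,0,0],[0,0,0],[0,0,0],[0,0,0],[0,0,0],[0,0,0],[0,0,0],[0,0,0],[0,0,0],[0,0,0],[0,0,0],[0,0,0],[0,0,0],[0,0,0],[0,0,0],[0,0,0]], hand=[0.055,0.055,0.055,0.055,0.055,0.055,0.055,0.055,0.055,0.055,0.055,0.055,0.055,0.055,0.055,0.055,0.055])

```text
time: 11.25
ee_pos: [0.6465, 0.2075, 0.1749]
orientation: [2.218, 2.219, 0.003]
wrist_force: [-0.5, -0.1, -0.8]
opening: 0.0667
```

```bash
python3 w.py w7 "[circ(*(arm.read_state()['ee_pos']+[0,0.001,.0018]),.034),circ(.648,.2085,.068,.034),circ(.586,.1265,.075,.019),rect(.481,.222,.035,np.pi/2)]"; python3 - <<'E'
from h import *
snap('side','s7'); snap('scene','c7')
for t in ['ramekin','ramekin_stack']:
  for c in ['side','scene']: print(t,c,[(d['position'],d['confidence']) for d in viewer.tip_of(c,t)[:3]])
im=np.hstack([cv2.resize(cv2.imread('pics/s7.png')[70:210,160:280],None,fx=3.3,fy=3.3),cv2.resize(cv2.imread('pics/c7.png')[130:270,290:410],None,fx=3.3,fy=3.3)]); cv2.imwrite('pics/b7.png',im)
E
```

```text
11.25 [0.6465 0.2075 0.1749] [2.2183 2.2187 0.0031] [-0.4875 -0.0795 -0.7573] 0.06674389606501725
ramekin side [([0.6462, 0.2088, 0.1366], 0.62), ([0.4675, -0.2174, 0.0028], 0.44)]
ramekin scene [([0.6495, 0.2028, 0.1393], 0.68), ([0.467, 0.0084, -0.0002], 0.62)]
ramekin_stack side [([0.6462, 0.212, 0.0013], 0.71)]
ramekin_stack scene [([0.6477, 0.2091, -0.0006], 0.74)]
```

View pics/w7_o.png

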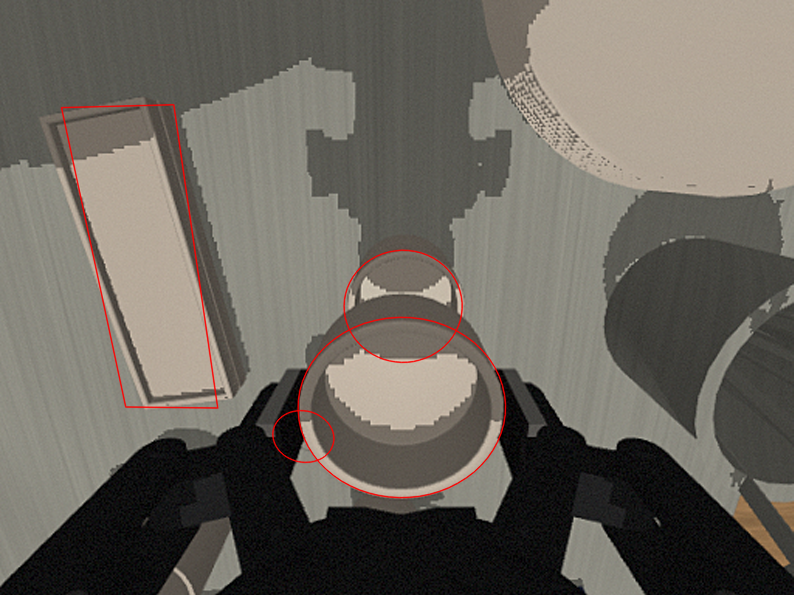

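View pics/b7.png

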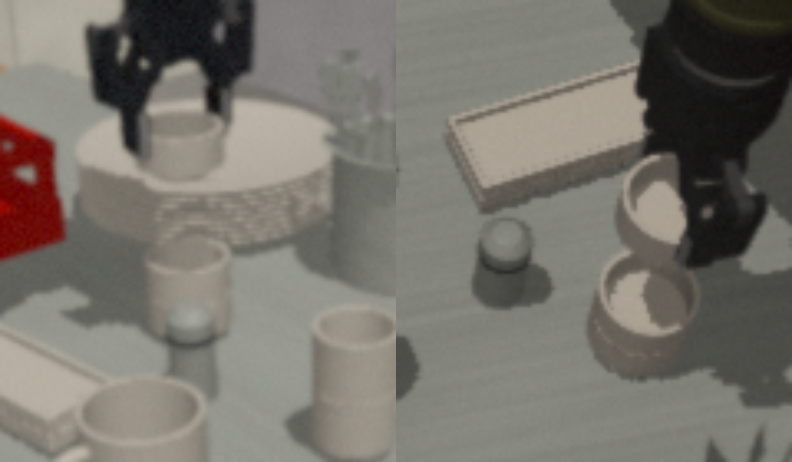

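Ramekin is centred over the stack's mouth (404,305). Lowering, then releasing.

Call:
send_rows(offset=[[0.0008,0.001,0.02],[0.0008,0.001,0.04],[0.0008,0.001,0.055],[0.0008,0.001,0.065],[0.0008,0.001,0.071],[0.0008,0.001,0.0745],[0.0008,0.001,0.0765],[0.0008,0.001,0.078],[0.0008,0.001,0.0785],[0.0008,0.001,0.0785]], angular=[[0,0,0],[0,0,0],[0,0,0],[0,0,0],[0,0,0],[0,0,0],[0,0,0],[0,0,0],[0,0,0],[0,0,0]], hand=[0.055,0.055,0.055,0.055,0.055,0.055,0.055,0.055,0.055,0.055])

```text
time: 12.6
ee_pos: [0.6486, 0.209, 0.0971]
orientation: [2.217, 2.219, 0.006]
wrist_force: [0.4, -0.7, -0.6]
opening: 0.0671
```

```bash
python3 w.py w8; python3 - <<'E'
from h import *
snap('side','s8'); snap('scene','c8')
im=np.hstack([cv2.resize(cv2.imread('pics/s8.png')[70:210,160:280],None,fx=3.3,fy=3.3),cv2.resize(cv2.imread('pics/c8.png')[130:270,290:410],None,fx=3.3,fy=3.3)]); cv2.imwrite('pics/b8.png',im)
E
```

```text
12.6 [0.6486 0.209  0.0971] [2.2175 2.2188 0.0058] [ 0.4439 -0.6944 -0.5666] 0.06708573264262926
```

View pics/b8.png

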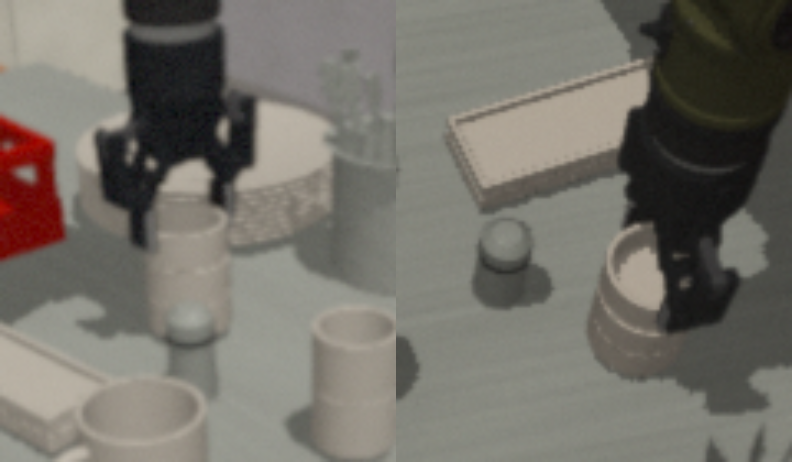

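Call:
send_rows(offset=[[0,0,0.001],[0,0,0.0015],[0,0,0.0015],[0,0,0.0015],[0,0,0.0015],[0,0,0.0015],[0,0,0.0015],[0,0,0.0015],[0,0,-0.01],[0,0,-0.04],[0,0,-0.08],[0,0,-0.12],[0,0,-0.125]], angular=[[0,0,0],[0,0,0],[0,0,0],[0,0,0],[0,0,0],[0,0,0],[0,0,0],[0,0,0],[0,0,0],[0,0,0],[0,0,0],[0,0,0],[0,0,0]], hand=[0.055,0.055,0.068,0.074,0.08,0.085,0.085,0.085,0.085,0.085,0.085,0.085,0.085])

```text
time: 14.05
ee_pos: [0.6507, 0.21, 0.2295]
orientation: [2.214, 2.216, 0.02]
wrist_force: [0.1, 0.0, 0.2]
opening: 0.0852
```

```bash
python3 w.py w9 "[circ(.648,.209,.098,.034),circ(.586,.1265,.075,.019),rect(.478,.222,.035,np.pi/2+.04)]"; python3 - <<'E'
from h import *
snap('side','s9'); snap('scene','c9')
for t in ['ramekin','ramekin_stack','dish_stack']:
  for c in ['side','scene','wrist']: print(t,c,[(d['position'],d['confidence']) for d in viewer.tip_of(c,t)[:3]])
im=np.hstack([cv2.resize(cv2.imread('pics/s9.png')[70:210,160:280],None,fx=3.3,fy=3.3),cv2.resize(cv2.imread('pics/c9.png')[130:270,290:410],None,fx=3.3,fy=3.3)]); cv2.imwrite('pics/b9.png',im)
E
```

```text
14.05 [0.6507 0.21   0.2295] [2.2143 2.2156 0.0195] [0.0994 0.0019 0.1838] 0.08521340097796373
ramekin side [([0.6496, 0.209, 0.0569], 0.73), ([0.4685, 0.0103, -0.0022], 0.43)]
ramekin scene [([0.6508, 0.2094, 0.0572], 0.95)]
ramekin wrist [([0.6484, 0.2091, 0.0565], 0.77)]
ramekin_stack side [([0.6484, 0.2108, 0.0012], 0.65)]
ramekin_stack scene [([0.645, 0.2093, 0.0022], 0.57)]
ramekin_stack wrist []
dish_stack side [([0.4799, 0.2214, -0.0004], 0.88), ([0.4714, -0.2165, 0.0063], 0.67), ([0.6346, -0.009, -0.0019], 0.54)]
dish_stack scene [([0.4811, 0.2201, -0.0039], 0.91), ([0.6406, -0.2229, 0.085], 0.48)]
dish_stack wrist [([0.4793, 0.2197, 0.0002], 0.87)]
```

View pics/b9.png

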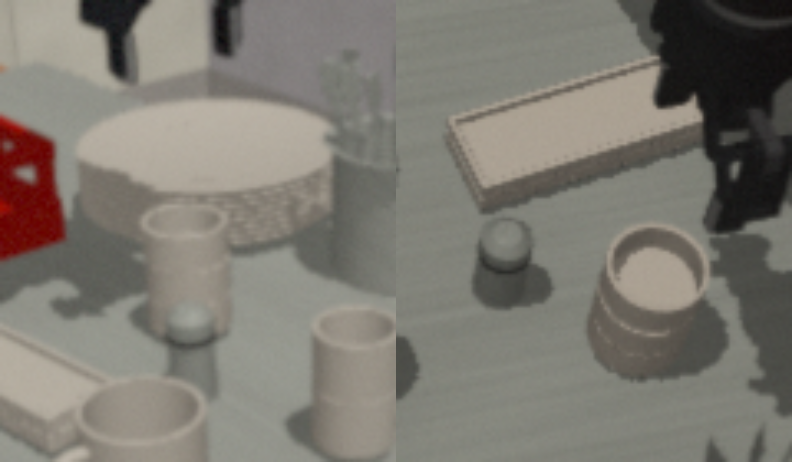

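View pics/w9_o.png

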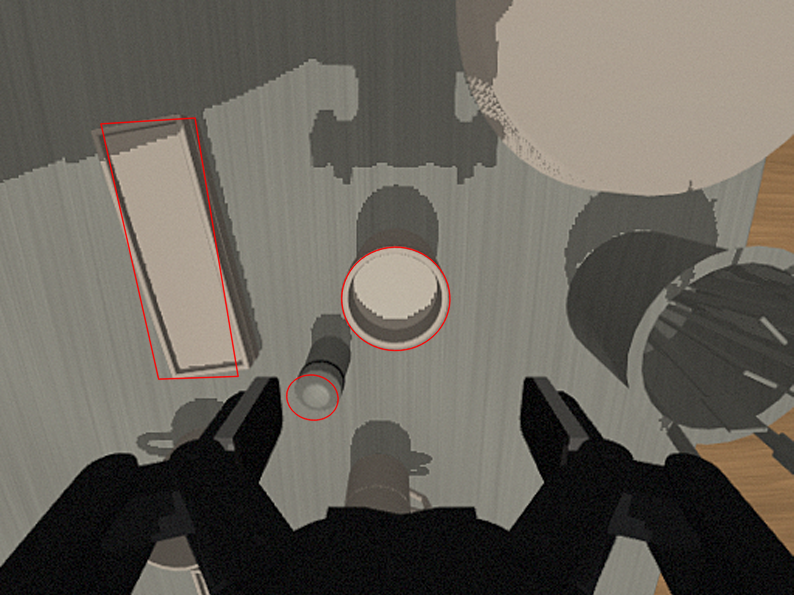

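The ramekin is nested and centred at (396,298). I'll measure the dish stack's rim corners here and work out the move to the cup.

```bash
cat > goal.py <<'E'
from h import *
def goal(p,yaw=0,q=None):
    "offset and angular (tool axes) to tool-down pose; yaw=0: jaws along world x"
    s=arm.read_state(); R0=R.from_rotvec(s['orientation'])
    T=R.from_euler('z',yaw)*R.from_rotvec(np.array([1,1,0])/2**.5*np.pi)
    print('off',R0.inv().apply(np.array(p)-s['ee_pos']).round(4),'ang',(R0.inv()*T).as_rotvec().round(4),'from',s['ee_pos'])
E
python3 - <<'E'
from h import *; from goal import goal
c=viewer.camera_info('wrist')
P=ray('wrist',np.array([[93,131],[184,117],[249,362],[178,377]])/1.55-.5,.035,c); print(P,P.mean(0),np.linalg.norm(P-np.roll(P,1,0),axis=1),[np.arctan2(*(P[i]-P[j])[[1,0]]) for i,j in((0,3),(1,2))])
goal([.472,-.265,.2]); goal([.472,-.265,.055])
E
```

```text
[[0.4326 0.3139 0.035 ]
 [0.4989 0.3218 0.035 ]
 [0.5247 0.1373 0.035 ]
 [0.4637 0.1233 0.035 ]] [0.48   0.2241 0.035 ] [0.1931 0.0668 0.1862 0.0626] [np.float64(1.7324989835281246), np.float64(1.7097604100808166)]
off [-0.4739 -0.176   0.021 ] ang [0.0048 0.001  0.0006] from [0.6476 0.209  0.2214]
off [-0.4737 -0.1767  0.166 ] ang [0.0048 0.001  0.0006] from [0.6476 0.209  0.2214]
```

```bash
python3 - <<'E'
import cv2; im=cv2.imread('pics/w9.png')[65:255,50:180]; cv2.imwrite('pics/w9c.png',cv2.resize(im,None,fx=3.1,fy=3.1,interpolation=cv2.INTER_NEAREST))
E
```

```text
(no output)
```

View pics/w9c.png

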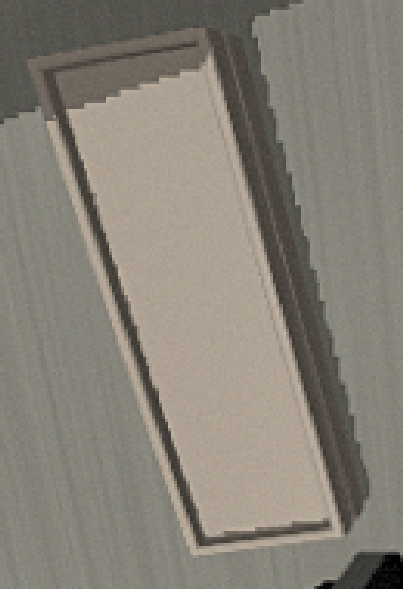

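The arm was still settling in that picture, so I'll remeasure the dish stack when it's still. Moving to the cup.

Call:
send_rows(offset=[[-0.03,-0.01,0],[-0.075,-0.03,0],[-0.12,-0.045,0],[-0.165,-0.06,0],[-0.21,-0.08,0],[-0.255,-0.095,0],[-0.3,-0.11,0.0],[-0.345,-0.13,0],[-0.39,-0.145,0.02],[-0.43,-0.16,0.04],[-0.455,-0.17,0.065],[-0.47,-0.175,0.09],[-0.4737,-0.1767,0.115],[-0.4737,-0.1767,0.135],[-0.4737,-0.1767,0.15],[-0.4737,-0.1767,0.162],[-0.4737,-0.1767,0.17],[-0.4737,-0.1767,0.173],[-0.4737,-0.1767,0.173],[-0.4737,-0.1767,0.173]], angular=[[0.005,0.001,0],[0.005,0.001,0],[0.005,0.001,0],[0.005,0.001,0],[0.005,0.001,0],[0.005,0.001,0],[0.005,0.001,0],[0.005,0.001,0],[0.005,0.001,0],[0.005,0.001,0],[0.005,0.001,0],[0.005,0.001,0],[0.005,0.001,0],[0.005,0.001,0],[0.005,0.001,0],[0.005,0.001,0],[0.005,0.001,0],[0.005,0.001,0],[0.005,0.001,0],[0.005,0.001,0]], hand=[0.085,0.085,0.085,0.085,0.085,0.085,0.085,0.085,0.085,0.085,0.085,0.085,0.085,0.085,0.085,0.085,0.085,0.085,0.085,0.085])

```text
time: 16.65
ee_pos: [0.4725, -0.2652, 0.0487]
orientation: [2.22, 2.222, 0.0]
wrist_force: [-0.2, 0.3, -0.7]
opening: 0.0852
```

```bash
python3 w.py w10 "[circ(.472,-.265,.065,.03)]"; python3 -c "
from goal import *; goal([.472,-.265,.048])"
```

```text
16.65 [ 0.4725 -0.2652  0.0487] [2.2199 2.2216 0.0003] [-0.1721  0.2914 -0.6967] 0.0851602073094834
off [ 0.0002 -0.0006  0.0007] ang [0.0009 0.0006 0.0007] from [ 0.4726 -0.2652  0.0487]
```

View pics/w10_o.png

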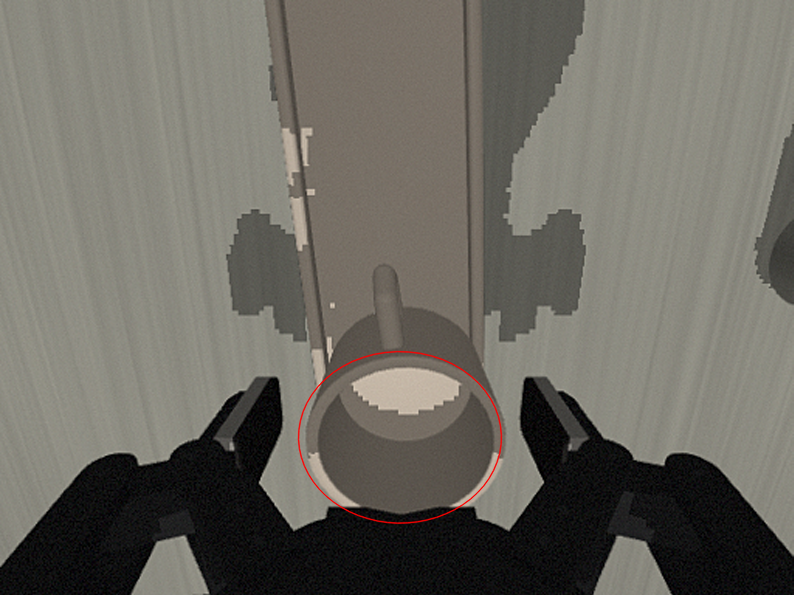

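The cup sits centred between the pads, rim at about (405,433). Closing, then a look.

Call:
send_rows(offset=[[0.001,0.001,0.0],[0.001,0.001,0.0],[0.001,0.001,0.0],[0.001,0.001,0.0],[0.001,0.001,0.0],[0.001,0.001,0.0],[0.001,0.001,0.0]], angular=[[0,0,0],[0,0,0],[0,0,0],[0,0,0],[0,0,0],[0,0,0],[0,0,0]], hand=[0.08,0.06,0.05,0.05,0.05,0.05,0.05], force=40)

```text
time: 17.4
ee_pos: [0.474, -0.2644, 0.0496]
orientation: [2.219, 2.221, 0.001]
wrist_force: [-1.0, 1.4, 4.8]
opening: 0.0601
```

```bash
python3 -c "
from goal import *; s=arm.read_state(); print(s['ee_pos'],s['orientation'],s['opening'],s['wrist_force']); goal([.635,-.006,.19])"
```

```text
[ 0.474  -0.2644  0.0496] [2.219  2.2209 0.001 ] 0.06005125929492897 [-0.9758  1.3803  4.814 ]
off [ 0.2581  0.1614 -0.1404] ang [0.002  0.0011 0.0008] from [ 0.474  -0.2644  0.0496]
```

Call:
send_rows(offset=[[0,0,-0.015],[0,0,-0.045],[0,0,-0.085],[0.01,0.005,-0.12],[0.04,0.025,-0.14],[0.08,0.05,-0.14],[0.12,0.075,-0.14],[0.16,0.1,-0.14],[0.2,0.125,-0.14],[0.23,0.145,-0.14],[0.25,0.156,-0.14],[0.258,0.1614,-0.14],[0.258,0.1614,-0.14],[0.258,0.1614,-0.14],[0.258,0.1614,-0.14]], angular=[[0,0,0],[0,0,0],[0,0,0],[0.002,0.001,0],[0.002,0.001,0],[0.002,0.001,0],[0.002,0.001,0],[0.002,0.001,0],[0.002,0.001,0],[0.002,0.001,0],[0.002,0.001,0],[0.002,0.001,0],[0.002,0.001,0],[0.002,0.001,0],[0.002,0.001,0]], hand=[0.05,0.05,0.05,0.05,0.05,0.05,0.05,0.05,0.05,0.05,0.05,0.05,0.05,0.05,0.05])

```text
time: 18.9
ee_pos: [0.6343, -0.0075, 0.1896]
orientation: [-2.222, -2.221, 0.001]
wrist_force: [0.1, 0.2, -1.5]
opening: 0.06
```

```bash
python3 w.py w11 "[circ(*(arm.read_state()['ee_pos']+[0,0.0,.0154]),.03),circ(.635,-.005,.096,.03)]"; python3 - <<'E'
from h import *
snap('side','s11'); snap('scene','c11')
for t in ['cup','cup_stack']:
  for c in ['side','scene']: print(t,c,[(d['position'],d['confidence']) for d in viewer.tip_of(c,t)[:3]])
im=np.hstack([cv2.resize(cv2.imread('pics/s11.png')[90:230,210:330],None,fx=3.3,fy=3.3),cv2.resize(cv2.imread('pics/c11.png')[150:290,210:330],None,fx=3.3,fy=3.3)]); cv2.imwrite('pics/b11.png',im)
from goal import goal; goal([.635,-.006,.125])
E
```

```text
18.9 [ 0.6343 -0.0075  0.1896] [-2.2223 -2.2206  0.0011] [ 0.0796  0.1872 -1.5483] 0.059982697119158095
cup side [([0.6351, -0.011, 0.1512], 0.96), ([0.4826, 0.2222, 0.0007], 0.32), ([0.6472, 0.2081, 0.0015], 0.31)]
cup scene [([0.6325, -0.0062, 0.1501], 0.95), ([0.471, -0.2146, -0.0005], 0.33)]
cup_stack side [([0.6325, -0.0099, -0.0022], 0.67)]
cup_stack scene [([0.6314, -0.0046, 0.0021], 0.72), ([0.4696, -0.2119, 0.0028], 0.59)]
off [0.0005 0.0001 0.0647] ang [0.0001 0.0001 0.0003] from [ 0.6349 -0.0065  0.1897]
```

View pics/w11_o.png

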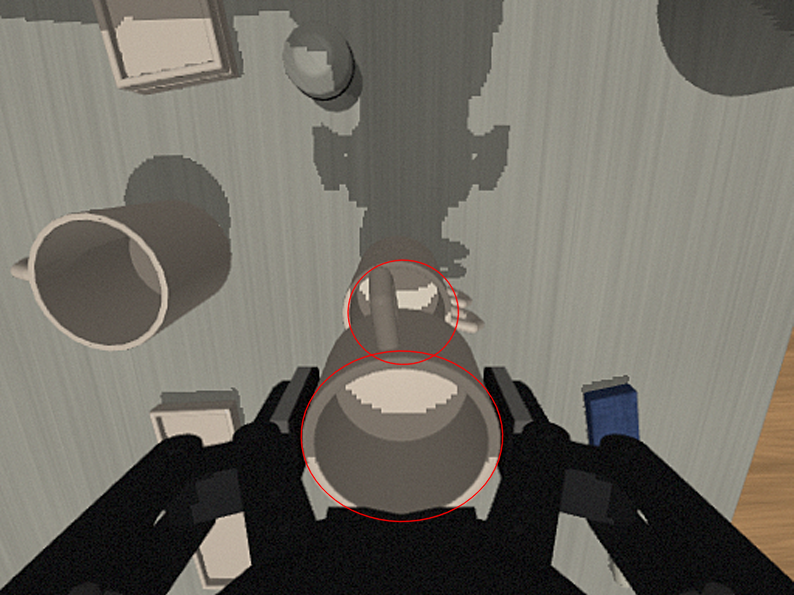

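View pics/b11.png

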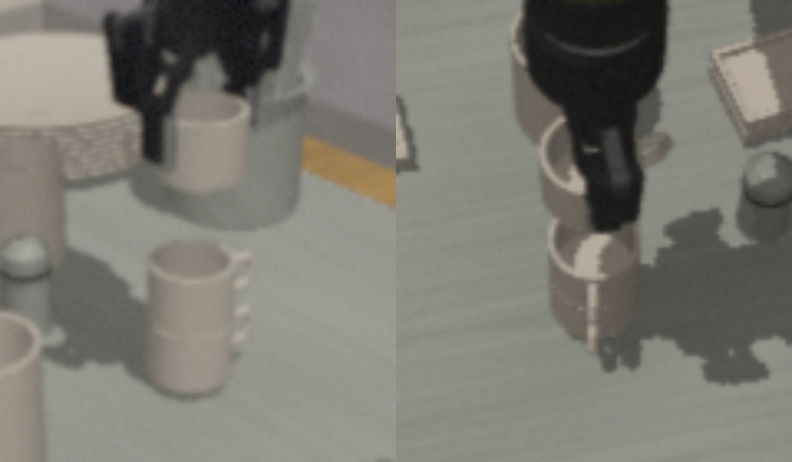

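Stack rim centre at about (401,313), 1.5 mm left of the cup's axis. Shifting and lowering.

Call:
send_rows(offset=[[0.0005,-0.0014,0.015],[0.0005,-0.0014,0.03],[0.0005,-0.0014,0.043],[0.0005,-0.0014,0.052],[0.0005,-0.0014,0.058],[0.0005,-0.0014,0.061],[0.0005,-0.0014,0.063],[0.0005,-0.0014,0.064],[0.0005,-0.0014,0.0645],[0.0005,-0.0014,0.0645]], angular=[[0,0,0],[0,0,0],[0,0,0],[0,0,0],[0,0,0],[0,0,0],[0,0,0],[0,0,0],[0,0,0],[0,0,0]], hand=[0.05,0.05,0.05,0.05,0.05,0.05,0.05,0.05,0.05,0.05])

```text
time: 20.25
ee_pos: [0.6337, -0.006, 0.1256]
orientation: [2.221, 2.221, 0.001]
wrist_force: [-0.2, -0.2, -0.5]
opening: 0.0599
```

```bash
python3 - <<'E'
from h import *
snap('side','s12'); snap('scene','c12'); s=arm.read_state(); print(s['ee_pos'],s['wrist_force'])
im=np.hstack([cv2.resize(cv2.imread('pics/s12.png')[90:230,210:330],None,fx=3.3,fy=3.3),cv2.resize(cv2.imread('pics/c12.png')[150:290,210:330],None,fx=3.3,fy=3.3)]); cv2.imwrite('pics/b12.png',im)
E
```

```text
[ 0.6336 -0.006   0.1255] [-0.5851 -0.4515 -2.1004]
```

View pics/b12.png

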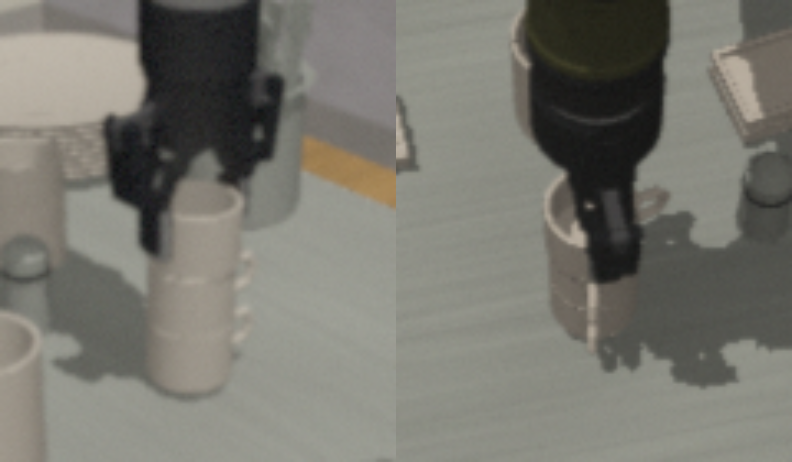

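Call:
send_rows(offset=[[0,0,0.001],[0,0,0.0015],[0,0,0.0015],[0,0,0.0015],[0,0,0.0015],[0,0,0.0015],[0,0,0.0015],[0,0,0.0015],[0,0,-0.01],[0,0,-0.04],[0,0,-0.08],[0,0,-0.115],[0,0,-0.12],[0,0,-0.12]], angular=[[0,0,0],[0,0,0],[0,0,0],[0,0,0],[0,0,0],[0,0,0],[0,0,0],[0,0,0],[0,0,0],[0,0,0],[0,0,0],[0,0,0],[0,0,0],[0,0,0]], hand=[0.05,0.05,0.06,0.066,0.073,0.08,0.08,0.08,0.085,0.085,0.085,0.085,0.085,0.085])

```text
time: 21.75
ee_pos: [0.6347, -0.006, 0.2479]
orientation: [2.219, 2.219, 0.005]
wrist_force: [0.5, 0.1, 0.1]
opening: 0.0848
```

```bash
python3 - <<'E'
from h import *
snap('side','s13'); snap('scene','c13')
for t in ['cup','pot','ramekin','dish','dish_stack']:
  for c in ['side','scene']: print(t,c,[(d['position'].round(4),d['confidence']) for d in viewer.tip_of(c,t)[:2]])
im=np.hstack([cv2.resize(cv2.imread('pics/s13.png')[90:230,210:330],None,fx=3.3,fy=3.3),cv2.resize(cv2.imread('pics/c13.png')[150:290,210:330],None,fx=3.3,fy=3.3)]); cv2.imwrite('pics/b13.png',im)
from goal import goal; goal([.469,-.205,.22])
E
```

```text
Traceback (most recent call last):
AttributeError: 'list' object has no attribute 'round'. Did you mean: 'count'?
```

```bash
python3 - <<'E'
from h import *
for t in ['cup','pot','ramekin','dish','dish_stack']:
  for c in ['side','scene']: print(t,c,[(d['position'],d['confidence']) for d in viewer.tip_of(c,t)[:2]])
im=np.hstack([cv2.resize(cv2.imread('pics/s13.png')[90:230,210:330],None,fx=3.3,fy=3.3),cv2.resize(cv2.imread('pics/c13.png')[150:290,210:330],None,fx=3.3,fy=3.3)]); cv2.imwrite('pics/b13.png',im)
from goal import goal; goal([.469,-.205,.22])
E
```

```text
cup side [([0.6321, -0.0093, 0.0876], 0.96)]
cup scene [([0.6298, -0.0054, 0.0808], 0.65)]
pot side [([0.6413, -0.2229, 0.0859], 0.57)]
pot scene [([0.6436, -0.2226, 0.0854], 0.92)]
ramekin side [([0.6493, 0.2081, 0.0579], 0.81), ([0.6336, -0.0082, 0.0897], 0.28)]
ramekin scene [([0.65, 0.2057, 0.0577], 0.8)]
dish side [([0.4665, -0.2159, 0.0032], 0.66)]
dish scene [([0.4685, -0.2152, 0.0013], 0.88)]
dish_stack side [([0.4806, 0.2212, 0.0007], 0.75)]
dish_stack scene [([0.4803, 0.2205, -0.0049], 0.86)]
off [-0.199  -0.1646  0.0253] ang [0.0003 0.0001 0.0003] from [ 0.6335 -0.006   0.2454]
```

View pics/b13.png

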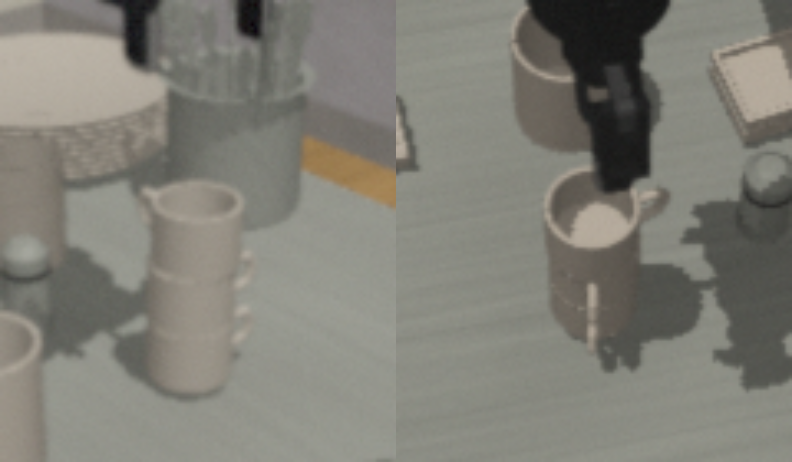

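The cup is nested. I'll look squarely at the dish stack to get its yaw.

Call:
send_rows(offset=[[0.03,-0.02,0],[0.065,-0.045,0],[0.1,-0.07,0],[0.135,-0.095,0],[0.165,-0.12,0],[0.19,-0.14,0],[0.2,-0.15,0],[0.2,-0.1535,0],[0.2,-0.1535,0],[0.2,-0.1535,0],[0.2,-0.1535,0],[0.2,-0.1535,0]], angular=[[0,0,0],[0,0,0],[0,0,0],[0,0,0],[0,0,0],[0,0,0],[0,0,0],[0,0,0],[0,0,0],[0,0,0],[0,0,0],[0,0,0]], hand=[0.085,0.085,0.085,0.085,0.085,0.085,0.085,0.085,0.085,0.085,0.085,0.085])

```text
time: 23.6
ee_pos: [0.4806, 0.1932, 0.2452]
orientation: [2.222, 2.22, 0.0]
wrist_force: [-0.0, -0.3, 0.7]
opening: 0.0852
```

```bash
python3 w.py w14 "[rect(.4805,.2215,.035,np.pi/2+.1),rect(.4805,.2215,.035,np.pi/2+.1,.19,.058)]"; python3 -c "
from goal import *; goal([.469,-.205,.22])"
```

```text
23.6 [0.4806 0.1932 0.2452] [2.2224 2.2198 0.0001] [-0.0099 -0.2819  0.6617] 0.08518344364100837
off [-0.3984 -0.0111  0.0253] ang [ 0.0003  0.0003 -0.0009] from [0.4805 0.1934 0.2452]
```

View pics/w14_o.png

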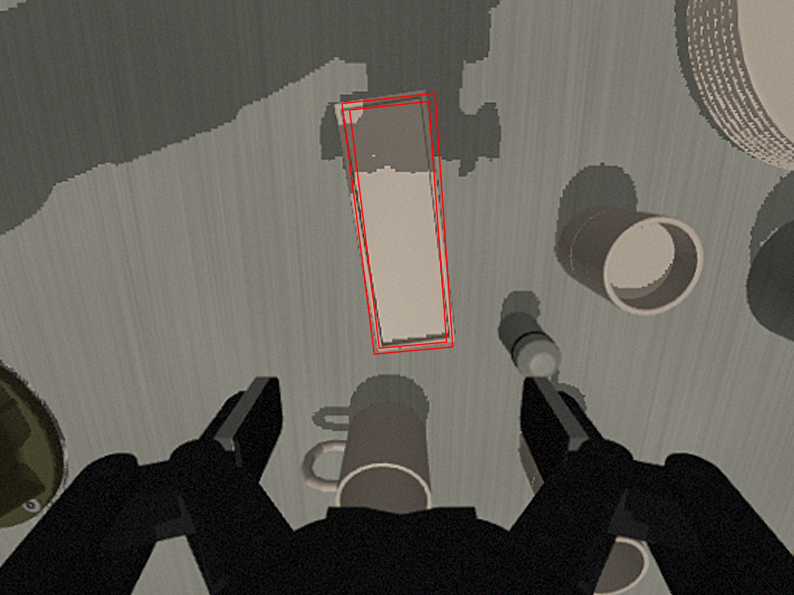

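```bash
python3 - <<'E'
from ov import *
overlay('wrist','pics/w14.png',[rect(.480,.2225,.035,np.pi/2+.13)],(205,50,305,235),'pics/w14c.png',3.2)
overlay('wrist','pics/w14.png',[],(205,50,305,235),'pics/w14d.png',3.2)
cv2.imwrite('pics/w14e.png',np.hstack([cv2.imread('pics/w14c.png'),cv2.imread('pics/w14d.png')]))
E
```

```text
(no output)
```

View pics/w14e.png

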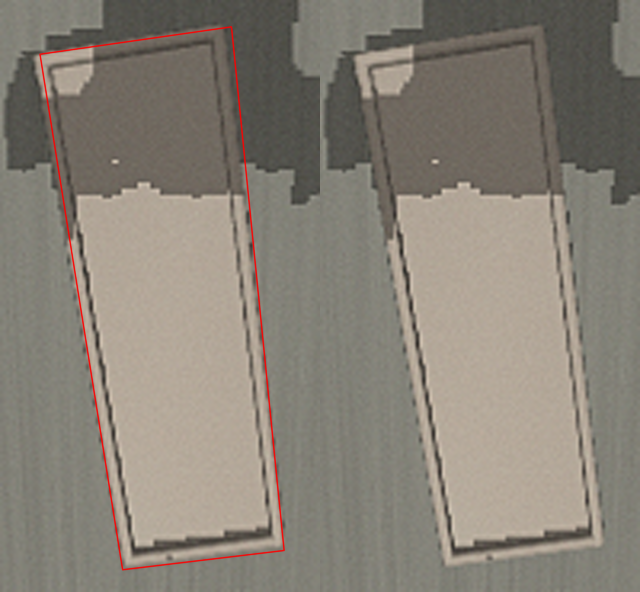

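Dish stack: centre (0.479, 0.223), yaw 90° + 0.14 rad (rim corners in the zoom at (35,58), (222,25), (283,543), (127,567)). Now over the bare dish.

Call:
send_rows(offset=[[-0.03,0,0],[-0.075,0,0],[-0.12,0,0],[-0.165,-0.002,0],[-0.21,-0.004,0],[-0.255,-0.006,0],[-0.3,-0.008,0.005],[-0.34,-0.01,0.01],[-0.37,-0.011,0.015],[-0.39,-0.011,0.02],[-0.398,-0.011,0.025],[-0.398,-0.011,0.025],[-0.398,-0.011,0.025],[-0.398,-0.011,0.025],[-0.398,-0.011,0.025]], angular=[[0,0,0],[0,0,0],[0,0,0],[0,0,0],[0,0,0],[0,0,0],[0,0,0],[0,0,0],[0,0,0],[0,0,0],[0,0,0],[0,0,0],[0,0,0],[0,0,0],[0,0,0]], hand=[0.085,0.085,0.085,0.085,0.085,0.085,0.085,0.085,0.085,0.085,0.085,0.085,0.085,0.085,0.085])

```text
time: 25.15
ee_pos: [0.4694, -0.2038, 0.2206]
orientation: [2.22, 2.222, 0.0]
wrist_force: [0.5, -0.7, -1.0]
opening: 0.0848
```

```bash
python3 - <<'E'
from ov import *
s=arm.read_state(); print(s['time'],s['ee_pos'],s['orientation']); snap('wrist','w15')
R1=rect(.468,-.2155,.02,np.pi/2+.03)
overlay('wrist','pics/w15.png',[],(0,0,512,384),'pics/w15o.png',1.4)
p=proj('wrist',R1); print(p); x0,y0=(p.min(0)-12).astype(int); x1,y1=(p.max(0)+12).astype(int)
overlay('wrist','pics/w15.png',[R1],(x0,y0,x1,y1),'pics/a.png',3.2); overlay('wrist','pics/w15.png',[],(x0,y0,x1,y1),'pics/b.png',3.2)
cv2.imwrite('pics/w15e.png',np.hstack([cv2.imread('pics/a.png'),cv2.imread('pics/b.png')])[:600])
from goal import goal; goal([.468,-.2155,.028],.03)
E
```

```text
25.15 [ 0.4694 -0.2038  0.2206] [2.2203 2.2215 0.0005]
[[224.6874  99.8907]
 [284.8128  98.1019]
 [284.626  254.8972]
 [234.3468 256.1415]
 [224.6874  99.8907]]
off [-0.0116 -0.0016  0.1926] ang [ 0.0008  0.0004 -0.0296] from [ 0.4694 -0.2039  0.2206]
```

View pics/w15e.png

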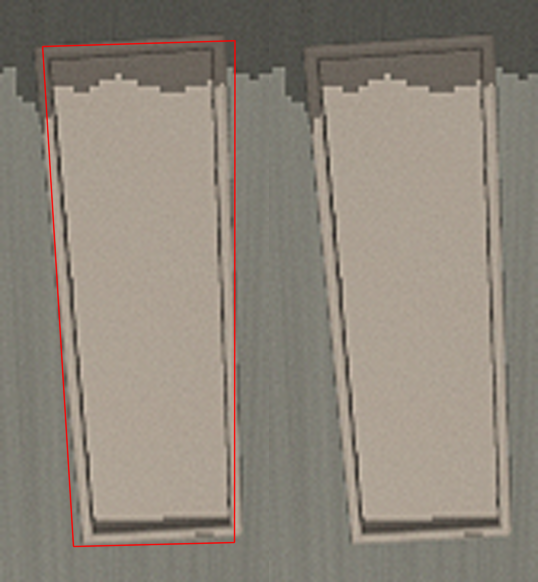

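```bash
python3 - <<'E'
from h import *
print('s6 seen ~(243,271), TCP .0445 open .085');
for z in(.015,.02,.025,.03,.035,.04): print(z,proj('side',[[.4629-.0425,-.1743,z],[.4629-.0425,-.1523,z],[.4629-.055,-.1743,z]]).round(1).tolist())
print('s2 seen ~(250,257), TCP .0795 open .0435')
for z in(.05,.055,.06,.065): print(z,proj('side',[[.4646-.022,-.174,z],[.4646-.022,-.152,z],[.4646-.034,-.174,z]]).round(1).tolist())
a=cv2.resize(cv2.imread('pics/s6.png')[235:285,215:295],None,fx=9,fy=9,interpolation=2); b=cv2.resize(cv2.imread('pics/s2.png')[225:275,225:305],None,fx=9,fy=9,interpolation=2)
cv2.imwrite('pics/tips.png',cv2.resize(np.vstack([a,b]),(480,600)))
E
```

```text
s6 seen ~(243,271), TCP .0445 open .085
0.015 [[245.1, 281.5], [237.2, 275.0], [239.7, 284.9]]
0.02 [[245.1, 279.5], [237.1, 272.9], [239.6, 282.8]]
0.025 [[245.1, 277.4], [237.0, 270.9], [239.6, 280.7]]
0.03 [[245.1, 275.3], [237.0, 268.8], [239.5, 278.6]]
0.035 [[245.0, 273.2], [236.9, 266.7], [239.5, 276.5]]
0.04 [[245.0, 271.0], [236.8, 264.6], [239.4, 274.4]]
s2 seen ~(250,257), TCP .0795 open .0435
0.05 [[254.5, 260.9], [246.3, 254.7], [249.3, 264.0]]
0.055 [[254.5, 258.7], [246.2, 252.5], [249.3, 261.8]]
0.06 [[254.5, 256.5], [246.2, 250.3], [249.3, 259.6]]
0.065 [[254.5, 254.3], [246.2, 248.1], [249.3, 257.4]]
```

View pics/tips.png

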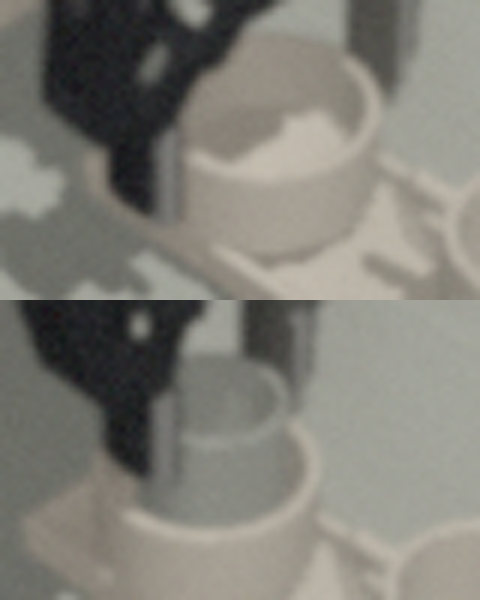

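The tips stand about 9 mm ahead of the TCP when open and about 18 mm at the pot's opening, so I estimate about 13 mm at the dish's 68 mm. I'll grip the dish with the TCP at z ≈ 0.022. The fitted dish is at (0.468, -0.214), yaw +0.063.

```bash
python3 -c "
from goal import *; goal([.468,-.214,.022],.063)"
```

```text
off [-0.0101 -0.0016  0.1986] ang [ 0.0008  0.0004 -0.0626] from [ 0.4694 -0.2039  0.2206]
```

Call:
send_rows(offset=[[-0.005,-0.001,0.02],[-0.01,-0.0016,0.06],[-0.01,-0.0016,0.1],[-0.01,-0.0016,0.13],[-0.01,-0.0016,0.155],[-0.01,-0.0016,0.175],[-0.01,-0.0016,0.188],[-0.01,-0.0016,0.195],[-0.01,-0.0016,0.198],[-0.01,-0.0016,0.1985],[-0.01,-0.0016,0.1985],[-0.01,-0.0016,0.1985]], angular=[[0,0,-0.03],[0,0,-0.0626],[0,0,-0.0626],[0,0,-0.0626],[0,0,-0.0626],[0,0,-0.0626],[0,0,-0.0626],[0,0,-0.0626],[0,0,-0.0626],[0,0,-0.0626],[0,0,-0.0626],[0,0,-0.0626]], hand=[0.085,0.085,0.085,0.085,0.085,0.085,0.085,0.085,0.085,0.085,0.085,0.085], force=80)

```text
time: 26.4
ee_pos: [0.4686, -0.2143, 0.0229]
orientation: [2.149, 2.289, 0.001]
wrist_force: [0.1, -0.2, 0.1]
opening: 0.0855
```

```bash
python3 w.py w16 "[rect(.468,-.214,.02,np.pi/2+.063)]"; python3 -c "
from goal import *; goal([.468,-.214,.022],.063)"
```

```text
26.4 [ 0.4686 -0.2143  0.0229] [2.1488 2.2887 0.0011] [ 0.1298 -0.1975  0.1406] 0.08553321085253318
off [ 0.0003 -0.0005  0.0008] ang [0.0019 0.0011 0.    ] from [ 0.4685 -0.2142  0.0228]
```

View pics/w16_o.png

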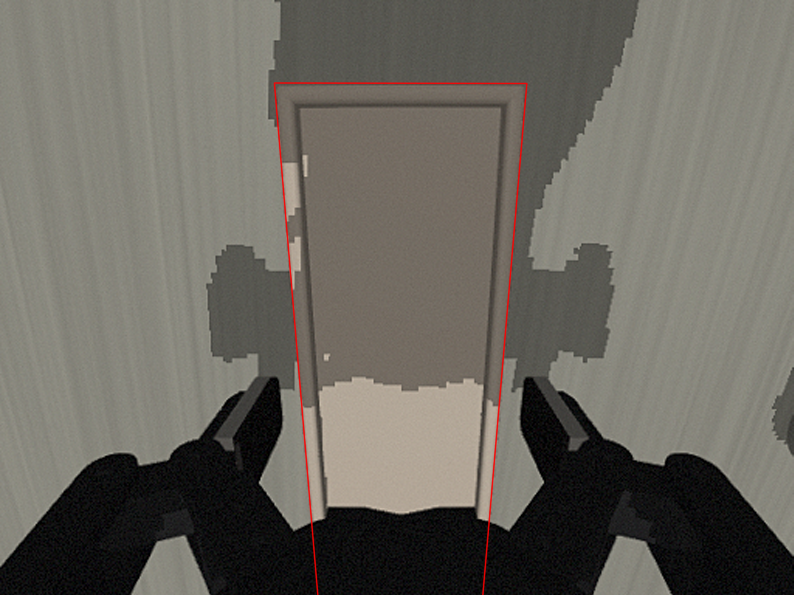

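The dish is lined up with the overlay. Closing.

Call:
send_rows(offset=[[0,0,0],[0,0,0],[0,0,0],[0,0,0],[0,0,0],[0,0,0],[0,0,0],[0,0,0]], angular=[[0,0,0],[0,0,0],[0,0,0],[0,0,0],[0,0,0],[0,0,0],[0,0,0],[0,0,0]], hand=[0.078,0.07,0.06,0.055,0.055,0.055,0.055,0.055], force=80)

```text
time: 27.25
ee_pos: [0.4687, -0.2144, 0.0238]
orientation: [2.149, 2.288, 0.001]
wrist_force: [-2.4, 1.9, 10.0]
opening: 0.0657
```

Call:
send_rows(offset=[[0,0,-0.005],[0,0,-0.015],[0,0,-0.03],[0,0,-0.03],[0,0,-0.03]], angular=[[0,0,0],[0,0,0],[0,0,0],[0,0,0],[0,0,0]], hand=[0.055,0.055,0.055,0.055,0.055])

```text
time: 27.75
ee_pos: [0.4689, -0.2145, 0.054]
orientation: [2.148, 2.288, 0.002]
wrist_force: [0.6, 0.3, -5.4]
opening: 0.0657
```

```bash
python3 - <<'E'
from h import *
s=arm.read_state(); print(s['time'],s['ee_pos'],s['orientation'],s['wrist_force'],s['moment'],s['opening'])
snap('side','s17'); cv2.imwrite('pics/s17c.png',cv2.resize(cv2.imread('pics/s17.png')[210:340,200:360],None,fx=4.5,fy=4.5))
from goal import goal; goal([.479,.213,.17],.145)
print(s['ee_pos'])
E
```

```text
27.75 [ 0.4689 -0.2145  0.054 ] [2.1481 2.2877 0.0015] [ 0.5575  0.3101 -5.4411] [ 0.0439 -0.0075  0.0008] 0.06567589523054222
off [ 0.4256  0.0377 -0.117 ] ang [ 0.0021  0.0014 -0.0821] from [ 0.4684 -0.2142  0.0535]
[ 0.4689 -0.2145  0.054 ]
```

View pics/s17c.png

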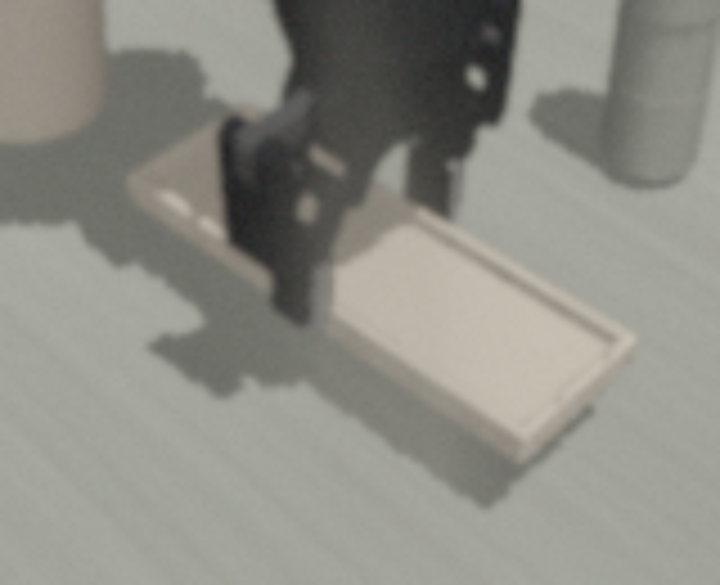

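The dish is held level. Carrying it high over the mug to (0.479, 0.223).

Call:
send_rows(offset=[[0,0,-0.02],[0,0,-0.05],[0,0,-0.085],[0.01,0.001,-0.11],[0.03,0.003,-0.117],[0.06,0.005,-0.117],[0.1,0.009,-0.117],[0.14,0.012,-0.117],[0.18,0.016,-0.117],[0.22,0.019,-0.117],[0.26,0.023,-0.117],[0.3,0.026,-0.117],[0.34,0.03,-0.117],[0.375,0.033,-0.117],[0.405,0.036,-0.117],[0.425,0.0375,-0.117],[0.4356,0.0383,-0.117],[0.4356,0.0383,-0.117],[0.4356,0.0383,-0.117],[0.4356,0.0383,-0.117]], angular=[[0,0,0],[0,0,0],[0,0,0],[0,0,0],[0,0,-0.01],[0,0,-0.02],[0,0,-0.03],[0.001,0,-0.04],[0.001,0,-0.05],[0.001,0.001,-0.06],[0.001,0.001,-0.07],[0.002,0.001,-0.075],[0.002,0.001,-0.08],[0.002,0.001,-0.082],[0.002,0.001,-0.082],[0.002,0.001,-0.082],[0.002,0.001,-0.082],[0.002,0.001,-0.082],[0.002,0.001,-0.082],[0.002,0.001,-0.082]], hand=[0.055,0.055,0.055,0.055,0.055,0.055,0.055,0.055,0.055,0.055,0.055,0.055,0.055,0.055,0.055,0.055,0.055,0.055,0.055,0.055])

```text
time: 29.8
ee_pos: [0.4788, 0.2218, 0.1697]
orientation: [2.056, 2.375, -0.002]
wrist_force: [-0.9, -0.8, -4.9]
opening: 0.0657
```

```bash
python3 w.py w18 "[rect(.479,.223,.035,np.pi/2+.145)]"; python3 - <<'E'
from ov import *
snap('scene','c18'); snap('side','s18')
for t in ['dish','dish_stack','mug']:
  for c in ['side','scene']: print(t,c,[(d['position'],d['confidence']) for d in viewer.tip_of(c,t)[:2]])
from goal import goal; goal([.479,.223,.09],.145)
im=np.hstack([cv2.resize(cv2.imread('pics/s18.png')[80:240,110:240],None,fx=3,fy=3),cv2.resize(cv2.imread('pics/c18.png')[70:230,270:400],None,fx=3,fy=3)]); cv2.imwrite('pics/b18.png',im)
E
```

```text
29.8 [0.4788 0.2218 0.1697] [ 2.056   2.3748 -0.0018] [-0.8632 -0.8279 -4.9036] 0.06568831649917506
dish side [([0.4781, 0.2214, 0.1491], 0.82), ([0.4666, 0.009, 0.0004], 0.41)]
dish scene [([0.4803, 0.2225, 0.1485], 0.73)]
dish_stack side [([0.4819, 0.2221, 0.0008], 0.62)]
dish_stack scene [([0.4814, 0.2208, -0.0032], 0.84)]
mug side [([0.4641, 0.0106, -0.001], 0.67)]
mug scene []
off [ 0.0001 -0.0001  0.0801] ang [ 0.0002  0.0004 -0.0003] from [0.479  0.2229 0.1701]
```

View pics/w18_o.png

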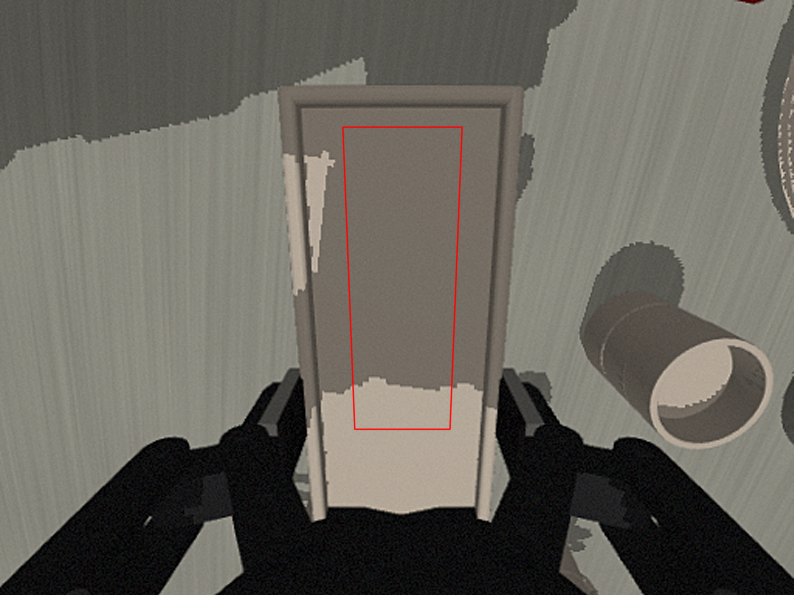

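View pics/b18.png

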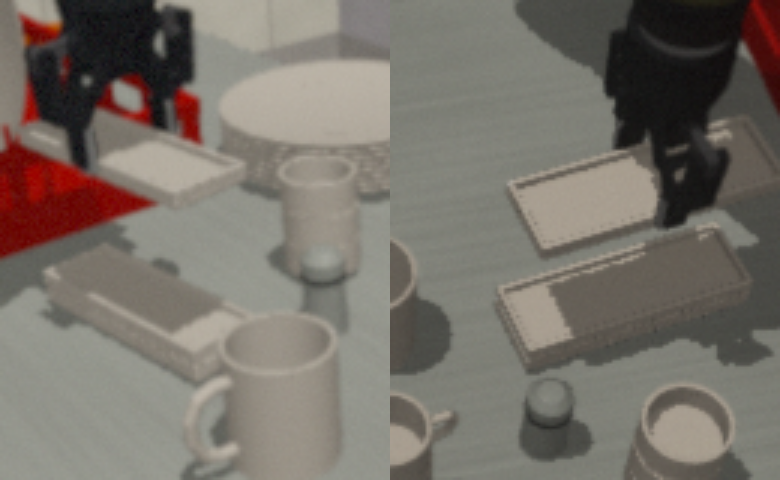

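Call:
send_rows(offset=[[-0.001,0.0008,0.02],[-0.001,0.0008,0.045],[-0.001,0.0008,0.065],[-0.001,0.0008,0.082],[-0.001,0.0008,0.094],[-0.001,0.0008,0.102],[-0.001,0.0008,0.107],[-0.001,0.0008,0.111],[-0.001,0.0008,0.1135],[-0.001,0.0008,0.115],[-0.001,0.0008,0.115]], angular=[[0,0,0],[0,0,0],[0,0,0],[0,0,0],[0,0,0],[0,0,0],[0,0,0],[0,0,0],[0,0,0],[0,0,0],[0,0,0]], hand=[0.055,0.055,0.055,0.055,0.055,0.055,0.055,0.055,0.055,0.055,0.055])

```text
time: 31.35
ee_pos: [0.4801, 0.222, 0.0552]
orientation: [2.055, 2.376, 0.0]
wrist_force: [0.4, -0.8, -4.2]
opening: 0.0658
```

```bash
python3 - <<'E'
from ov import *
snap('scene','c19'); snap('side','s19'); s=arm.read_state(); print(s['ee_pos'],s['wrist_force'],s['moment'])
im=np.hstack([cv2.resize(cv2.imread('pics/s19.png')[110:240,110:240],None,fx=3,fy=3),cv2.resize(cv2.imread('pics/c19.png')[100:230,270:400],None,fx=3,fy=3)]); cv2.imwrite('pics/b19.png',im)
E
```

```text
[0.4802 0.2221 0.0554] [ 0.4466 -0.1138 -4.0226] [ 0.0184 -0.0389  0.0249]
```

View pics/b19.png

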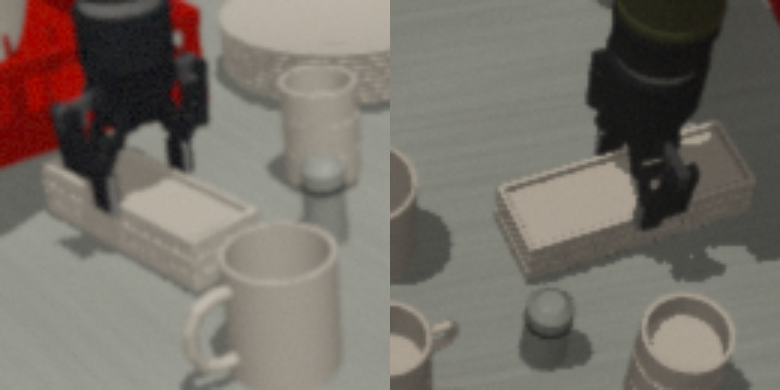

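Well aligned. Seating the last 2 mm and watching the force.

Call:
send_rows(offset=[[0,0,0.0008],[0,0,0.0015],[0,0,0.002],[0,0,0.002]], angular=[[0,0,0],[0,0,0],[0,0,0],[0,0,0]], hand=[0.055,0.055,0.055,0.055])

```text
time: 31.85
ee_pos: [0.4804, 0.2222, 0.0539]
orientation: [2.054, 2.375, 0.001]
wrist_force: [-0.9, -0.2, 1.8]
opening: 0.0657
```

Contact made. Releasing and withdrawing.

Call:
send_rows(offset=[[0,0,0],[0,0,0],[0,0,0],[0,0,0],[0,0,0],[0,0,-0.01],[0,0,-0.035],[0,0,-0.07],[0,0,-0.11],[0,0,-0.15],[0,0,-0.18],[0,0,-0.18],[0,0,-0.18],[0,0,-0.18]], angular=[[0,0,0],[0,0,0],[0,0,0],[0,0,0],[0,0,0],[0,0,0],[0,0,0],[0,0,0],[0,0,0],[0,0,0],[0,0,0],[0,0,0],[0,0,0],[0,0,0]], hand=[0.068,0.074,0.08,0.085,0.085,0.085,0.085,0.085,0.085,0.085,0.085,0.085,0.085,0.085])

```text
time: 33.25
ee_pos: [0.4795, 0.2218, 0.233]
orientation: [2.055, 2.376, -0.001]
wrist_force: [-0.9, -0.6, -0.2]
opening: 0.0846
```

```bash
python3 - <<'E'
from ov import *
s=arm.read_state(); print(s['time'],s['ee_pos'],s['wrist_force'])
snap('scene','c20'); snap('side','s20'); snap('wrist','w20')
for t in 'dish dish_stack ramekin ramekin_stack cup cup_stack pot pot_stack mug shaker'.split():
  for c in ['side','scene']: print(t,c,[(np.array(d['position']).round(4).tolist(),round(d['confidence'],2)) for d in viewer.tip_of(c,t)[:1]])
im=np.hstack([cv2.resize(cv2.imread('pics/s20.png')[110:270,110:380],None,fx=1.45*2,fy=2.9),]); cv2.imwrite('pics/b20.png',im)
cv2.imwrite('pics/b20c.png',cv2.resize(cv2.imread('pics/c20.png')[130:290,120:400],None,fx=2.8,fy=2.8))
overlay('wrist','pics/w20.png',[rect(.480,.2223,.05,np.pi/2+.145),rect(.48,.222,.0,np.pi/2+.145,.172,.04)],(0,0,512,384),'pics/w20o.png',1.55)
E
```

```text
33.25 [0.4795 0.2218 0.233 ] [-0.853  -0.6075 -0.1725]
dish side [([0.4793, 0.2208, 0.0358], 0.59)]
dish scene [([0.4847, 0.2243, 0.0347], 0.68)]
dish_stack side [([0.482, 0.222, -0.0014], 0.64)]
dish_stack scene [([0.481, 0.2209, -0.0059], 0.91)]
ramekin side [([0.6481, 0.2096, 0.0586], 0.66)]
ramekin scene [([0.649, 0.2042, 0.0589], 0.69)]
ramekin_stack side [([0.6473, 0.2092, -0.0024], 0.81)]
ramekin_stack scene [([0.6453, 0.21, -0.0005], 0.88)]
cup side []
cup scene [([0.4808, 0.2235, 0.0324], 0.72)]
cup_stack side [([0.6365, -0.0052, -0.0042], 0.86)]
cup_stack scene [([0.6329, -0.0039, 0.0046], 0.7)]
pot side [([0.6442, -0.2198, 0.0882], 0.74)]
pot scene [([0.6406, -0.2232, 0.0855], 0.96)]
pot_stack side [([0.6421, -0.2213, -0.002], 0.98)]
pot_stack scene [([0.6434, -0.2184, -0.0047], 0.71)]
mug side [([0.4659, 0.0088, 0.0004], 0.7)]
mug scene [([0.4683, 0.0079, -0.0019], 0.96)]
shaker side [([0.5868, 0.128, 0.0001], 0.9)]
shaker scene [([0.5906, 0.1233, 0.0013], 0.57)]
```

View pics/b20.png

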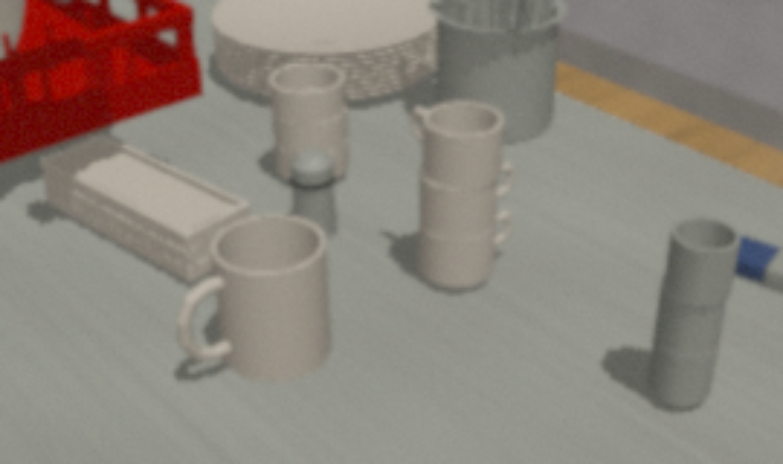

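View pics/b20c.png

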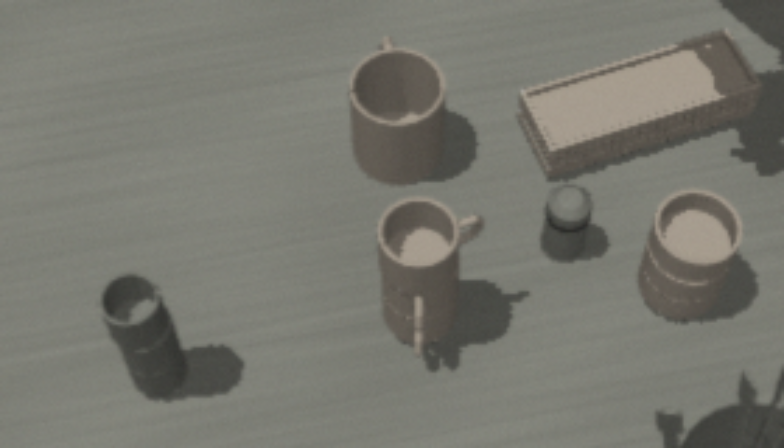

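View pics/w20o.png

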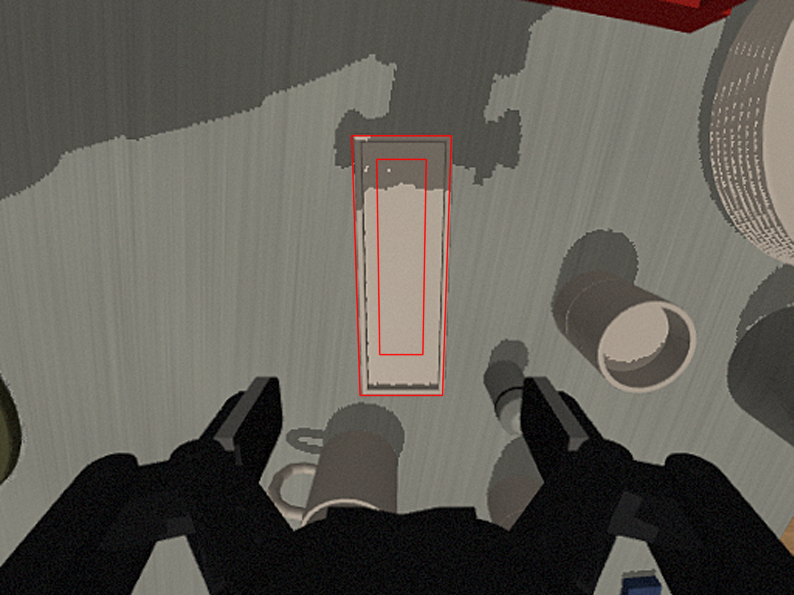

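All four stacks stand upright with their pieces nested. The dish rim fits the overlay drawn at the nested height, with corners at about (352,136) and (443,395). Handing in.

```bash
python3 -c "
from workcell import arm; print(arm.job_done())"
```

```text
the job is handed in; nothing more can be done
None
```

I took the pile apart in the order pot, ramekin, cup, dish, set each piece on the stack of its own kind, and handed the job in at about 35 s. No verdict was reported.

**Last checks:** The final pictures from all three cameras show every piece nested and upright, with the gripper clear of everything. The dish rim matches a rim drawn at the nested height and at the stack's angle. Every stack, the mug and the shaker are within about 5 mm of where they were found at the start.

**Readings that disagreed:**
- **Dish and pot height:** The networks put the dish about 5 mm and the pot 2–4 mm above the nested heights. That is close to their 4 mm accuracy, and the pictures show both seated. The dish also pressed back on the wrist as it seated.
- **Cup:** In the last check the networks lost the cup: the side camera found nothing and the scene camera mistook the dish for it. In the check right after it was placed, its height read 0.088 m from the side and 0.081 m from the scene, against the nested 0.088 m. The pictures show it nested.

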